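# Wedge the price board tight in its stand

### The job

The plain price board stands loose in its slotted wooden stand on the market stall. Take the wooden wedge out of the rack, set it thin end down in the gap beside the board, its straight face against the board, and tap it down until it locks the board tight: firmly, but not so hard that it would split the stand. Let go and leave wedge and board standing upright in the stand, and leave everything else on the table as it is.

Things in the scene. Friction and masses are not known exactly. Their poses are not given: they have to be found in the camera images.
- stand: The board stand: a light-wood block 170 mm long (y), about 105 mm across (x), 65 mm high, fixed to the table, with a lengthwise slot 55 mm deep, open on top and at both ends (floor 10 mm above the table). The back cheek (-x) is upright. The front cheek (+x) slopes: the gap narrows downwards by 1 mm every 5 mm, just as the wedge does, and gives slightly, like a stiff spring. Origin on the table, under the slot point.
- slot (a point): Point at the top of the slot, mid-length, in the plane of the board's front face; x points across the gap to the sloping cheek, y along the slot, z up. With the board against the back cheek the gap at this height runs from x = 0 to somewhere between 12 and 16 mm: it differs from stand to stand and is not measured, so the wedge goes tight with its foot 20 to 40 mm, plus 1 to 3 mm of driving, below this point.
- board_mid (a point): The price board: a loose plywood board 12 mm thick (x), 160 mm long (y), 85 mm high (z), a white strip along the top of its front; it stands on the slot's floor against the back cheek and rises 30 mm above the stand. This point is at its centre; x points out of its front face, towards the gap. It tips easily until wedged.
- wedge_mid (a point): The wedge: loose, light wood, about 60 g, 40 mm wide (y), 80 mm high (z), thick end up; straight upright face on its -x side, sloping face on +x; 8 mm thick at the foot, 24 mm at the head. This point is half-way up, 8 mm from the straight face. It stands in one of the rack's three pockets, foot 8 mm above the table, 48 mm of it above the rack; take it by its 40 mm width near the head.
- wedge_head (a point): Centre of the wedge's head (top), 80 mm above the foot, 12 mm from the straight face. In the stand the wedge has the stand's x, y, z directions. It drops freely until both faces touch; from there taps or slow pushes down on the head, growing to about 18 N, lock it within 1 to 3 mm, and it stays locked when let go. 10 N is too little, 26 N too much.
- rack_top (a point): The rack: a darker wooden block fixed to the table, 160 mm (x) by 70 mm (y), 40 mm high, with three pockets at 50 mm spacing along x. This point is at the centre of its top.
- slat_mid (a point): A straight flat slat 9 mm thick, 40 mm wide, 92 mm high standing in another pocket (point at its centre); to be left there.
- paddle_mid (a point): A small flat wooden paddle with a round 44 mm head, 9 mm thick, 82 mm high, standing in another pocket (point 40 mm above its foot); to be left there.
Not all that is in view belongs to the job. What is shaped like the stand but black is not meant. Leave any black look-alike of the part that bears wedge_mid alone.

How it is judged:
On the way:
1. the wedge stands thin end down in the gap beside the board, at least 10 mm deep (z of wedge_mid in the frame of slot between -0.01 and 0.03 m and x of wedge_mid in the frame of slot between 0.003 and 0.018 m and y of wedge_mid in the frame of slot between -0.06 and 0.06 m and angle between the z axis of wedge_mid and the z axis of slot, either way round below 0.2 rad), for 0.1 s.
At the end, for the whole second after the job is handed in: Let go and at rest, the wedge by itself presses on the board with over 13 N: foot 22 mm or more below the slot top, within 60 mm of mid-length, upright within 0.1 rad, straight face to the board within 0.15 rad; the board upright within 0.06 rad, foot within 6 mm of the floor (contact force between wedge and board above 13 N and z of wedge_mid in the frame of slot below 0.018 m and x of wedge_mid in the frame of slot between 0.003 and 0.014 m and y of wedge_mid in the frame of slot between -0.06 and 0.06 m and angle between the x axis of wedge_mid and the x axis of slot, either way round below 0.15 rad and angle between wedge_mid's own z axis and vertical below 0.1 rad and angle between board_mid's own z axis and vertical below 0.06 rad and z of board_mid in the frame of slot below -0.006 m and linear speed of each of wedge, board below 0.01 m/s); the robot touches nothing.
It fails at once if the wedge is driven so hard that it presses on the board with more than 27 N (contact force between wedge and board above 27 N).
It fails at once if the slat or the paddle is moved more than 40 mm (distance of any of slat_mid, paddle_mid from where it was at the start of the episode above 0.04 m).
It fails at once if the cake, tin, jar, tape or mallet is moved more than 30 mm (distance of any of cake, tin, jar, tape, mallet from where it was at the start of the episode above 0.03 m).
It also fails if it takes over 61 s, if anything falls off the work surface, if the arm or the gripper's body presses on something with over 40 N, if the wrist force passes 120 N, or if a joint passes its speed limit or range.

### The arm

A 7-joint arm with a two-finger parallel gripper is mounted at the origin on the work surface. World frame = base frame: x ahead of the robot, y to its left, z up, the work surface at z = 0. Lengths are in m, angles in rad, forces in N, time in s.
With the tool pointing down it reaches from about 0.4 to 0.85 m from the base axis. Payload 10.4 kg.
Tool frame: the origin (TCP) lies between the finger pads; the fingertips stand tcp_to_tips ahead of it and the grasp point (between the pads) lies 8 mm behind it (tcp_to_tips is the distance from the TCP to the fingertips, in m); z points along the fingers, y is the line along which they close (so a half turn about z gives the same grasp; the last joint's range is limited). The gripper opens to 85 mm and grips with 20 to 120 N. Pads are 22 mm wide; open, the fingers measure 114 mm over their backs; the gripper's body (76 mm by 85 mm) begins 54 mm behind the grasp point. The pads swing forward as they close: fully open they stand 13 mm farther back than shut.
Start: joints at [-1.279, 0.332, -0.065, 1.46, 0.022, 1.35, -0.088], TCP at [0.194, 0.594, 0.22] pointing down, gripper open.
Joint ranges: [-2.6, 2.6], [-0.5, 2.12], [-1.47, 1.34], [0.16, 2.42], [-1.27, 4.41], [0.06, 2.06], [-2.6, 2.6]. Speed limits (rad/s): [2.22, 2.22, 2.79, 2.79, 3.14, 3.14, 3.14].

### API

Orientations are given as a unit quaternion [x, y, z, w].
In Python, from workcell import * gives the robot as it stands.
- The arm moves only by the tool apply_moves, never from a script. Its argument "rows" is a list of rows, each an object of numbers: "x", "y", "z": the shift along the tool's x, y, z in mm; "ax", "ay", "az": the turn, a rotation vector about the tool's x, y, z in degrees; "gripper": the closure, from 0 (fully open) to 1 (shut). A call has 1 to 5 rows; each row shifts and turns the commanded pose from where the row before left it, along the tool's axes as they then stand; what a row does not reach is not made up. A row lasts 1/12 s, in which the tool goes at most 41.7 mm and 7.16 degrees, less where a joint would pass 70% of its speed; a pose out of reach is approached as far as the arm can. A call with a gripper value outside its range is refused whole. The fingers move at their own pace and stop on an object; "newtons" is the grip in N (left out, the last holds). Time passes only in rows, so rows that do not move let the fingers close. It gives the time, the measured TCP pose, the force, the opening and the grip force at its end, in the units of the state.
- get_obs(): the state, without advancing time (a new reading comes with each control period).
- camera(name): name is "side" or "top" or "wrist"; returns a dict with "color" (384x512x3 uint8, red, green, blue), "fov_y" (degrees; the focal length in pixels is half the picture's height over the tangent of half this angle, whatever the lens; pixels are square), "cx", "cy" (the principal point, pixels), "k1" (the pictures are not rectified: a ray, as slopes to the right and down, at radius r is drawn at 1 + k1 r^2 times it, then the intrinsics apply), "rvec" (rotation vector, rad) and "tvec" (3), from world to camera coordinates, as OpenCV has them. Camera axes: x right, y down, z forward; pixel columns grow to the right and rows downward; lengths in m; the calibration is good to about 2 mm. A picture is of the moment at which its call begins. There is no depth.
- hand_in(): hands the job in; it is judged then, once.
The state is a dict: "clock": time; "joint_pos": joint angles; "joint_velocities": joint speeds; "tau": joint torques, N m; "position": TCP position; "ee_rot": TCP orientation; "ft_force": force on the tool from outside, world axes, zero at the start; "torque": the same for the moment, N m; "grip_width": opening from 0.0 (shut) to 1.0 (fully open); "grasp_force": force on a finger pad.
Only numpy, scipy, OpenCV 4.12 (cv2) and the standard library are available. Lean on these libraries where they do the work, as an engineer would, in place of code of your own. Each camera call takes 0.05 s, during which the arm holds its last target. There are 200 camera calls.

## Working session

There is one attempt and no reset: what is moved stays moved. The work goes in short steps, Python scripts to look and compute and a tool call to move; the robot and the scene stay as the last step left them, time stands still between calls to the robot, and variables do not carry over. Pictures are saved under pics/ and viewed, at most 10 in all, crops included, and the job is handed in when it is done.

Besides the shell and the picture viewer there is one more tool, called as name(argument=value, ...), one argument or row to a line, values as JSON. apply_moves: Moves the arm, as the interface text tells. Its arguments: {"type":"object","properties":{"rows":{"type":"array","items":{"type":"object","properties":{"x":{"type":"number"},"y":{"type":"number"},"z":{"type":"number"},"ax":{"type":"number"},"ay":{"type":"number"},"az":{"type":"number"},"gripper":{"type":"number"}}}},"newtons":{"type":"number"}},"required":["rows"]}

```bash
mkdir -p pics; ls; cat > h.py <<'E'
import numpy as np, cv2
from workcell import *
from scipy.spatial.transform import Rotation as R
def snap(n):
    c=camera(n); np.save(f'pics/{n}.npy',c,allow_pickle=True); return c
def KD(c):
    H=c['color'].shape[0]; f=H/2/np.tan(np.radians(c['fov_y']/2))
    return np.array([[f,0,c['cx']],[0,f,c['cy']],[0,0,1]]),np.array([c['k1'],0,0,0,0.])
def ray(c,px):
    K,D=KD(c); u=cv2.undistortPointsIter(np.array([[px]],float),K,D,None,None,(3,100,1e-10))[0,0] if hasattr(cv2,'undistortPointsIter') else cv2.undistortPoints(np.array([[px]],float),K,D)[0,0]
    Rm=cv2.Rodrigues(np.array(c['rvec'],float))[0]; t=np.array(c['tvec'],float)
    return -Rm.T@t, Rm.T@np.array([u[0],u[1],1])
def onz(c,px,z):
    o,d=ray(c,px); return o+d*(z-o[2])/d[2]
def proj(c,P):
    K,D=KD(c); return cv2.projectPoints(np.array(P,float).reshape(-1,1,3),np.array(c['rvec'],float),np.array(c['tvec'],float),K,D)[0][:,0]
def save(c,name): cv2.imwrite(f'pics/{name}.png',c['color'][:,:,::-1])
E
python3 - <<'E'
from h import *
o=get_obs(); print({k:np.round(v,4) for k,v in o.items()})
try: print(tcp_to_tips)
except Exception as e: print(e)
for n in('top','side'):
    c=snap(n); save(c,n+'1'); print(n,c['fov_y'],c['k1'],ray(c,(256,192)))
a=cv2.imread('pics/top1.png');b=cv2.imread('pics/side1.png')
E
```

```text
pics
{'clock': np.float64(0.0), 'joint_pos': array([-1.2786,  0.3328, -0.0647,  1.4609,  0.0216,  1.3499, -0.0885]), 'joint_velocities': array([ 0.001 ,  0.001 , -0.0001, -0.0002,  0.0024, -0.0003,  0.0001]), 'tau': array([ 1.00000e-04, -6.25446e+01,  4.96000e-02, -3.91602e+01,
        1.63000e-02,  9.90000e-03,  0.00000e+00]), 'position': array([0.1934, 0.5939, 0.2192]), 'ee_rot': array([ 1.567e-01,  9.876e-01, -7.000e-04, -1.000e-04]), 'ft_force': array([ 0.2748,  0.1758, -0.161 ]), 'torque': array([ 0.0131, -0.0108,  0.0001]), 'grasp_force': np.float64(0.0), 'grip_width': np.float64(0.9998)}
0.011
top 50.428426277394905 -0.13989172772722466 (array([ 0.46818378, -0.06427998,  0.96268072]), array([ 0.03215273,  0.01053685, -0.99943879]))
side 46.26051582946267 -0.06659389690975315 (array([ 0.03633293, -0.60175299,  0.64363641]), array([ 0.48123843,  0.60602347, -0.63361198]))
```

View pics/top1.png

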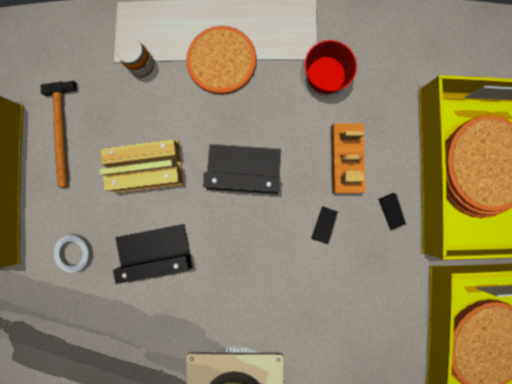

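View pics/side1.png

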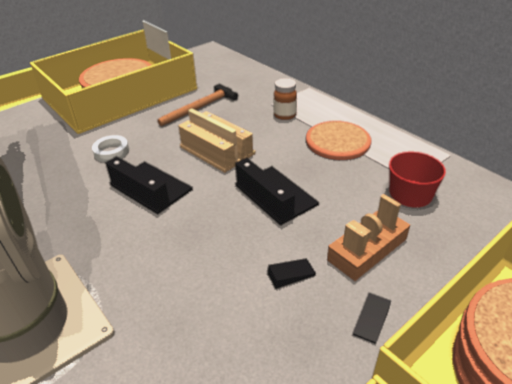

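The top view shows the stand at (142,166) with the board as a light strip, the rack at (349,158) with the thick item at (353,178), and black decoys. The side view shows the stand at (215,138) and the rack at (370,240). I'll enlarge both for detail.

```bash
python3 - <<'E'
from h import *
a=cv2.imread('pics/top1.png');b=cv2.imread('pics/side1.png')
def cr(i,x,y,w,h): return cv2.resize(i[y:y+h,x:x+w],(400,300),interpolation=cv2.INTER_CUBIC)
m=np.vstack([np.hstack([cr(a,92,128,100,75),cr(a,300,120,100,75)]),np.hstack([cr(b,168,102,100,75),cr(b,320,192,112,84)])])
cv2.imwrite('pics/m1.png',m)
c=np.load('pics/top.npy',allow_pickle=True).item()
print(onz(c,(142,166),.065),onz(c,(349,158),.04),onz(c,(353,178),.088))
E
```

```text
[0.55574561 0.20040642 0.065     ] [ 0.5752009  -0.26721393  0.04      ] [ 0.52620317 -0.26484839  0.088     ]
```

View pics/m1.png

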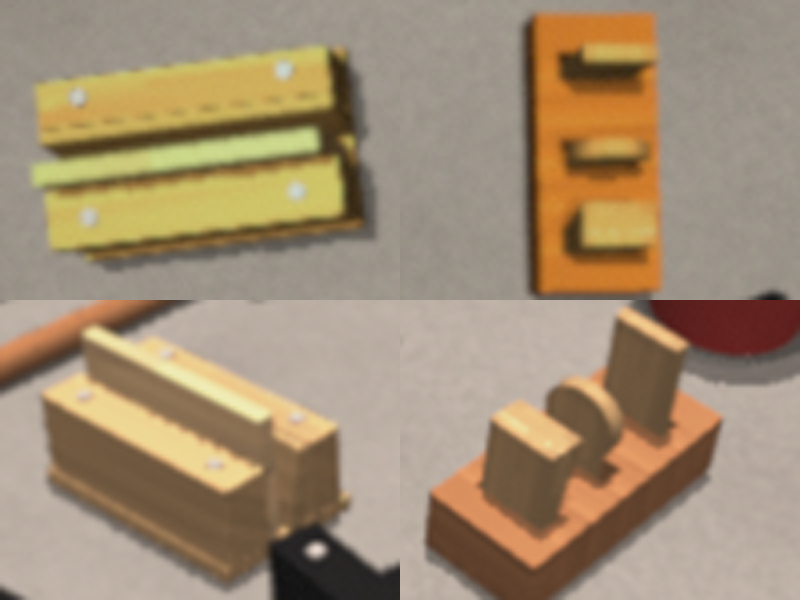

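```bash
cat >> h.py <<'E'
def delta(tgt,yaw):
    """tool-frame shift mm and turn deg to reach tgt with tool down, tool x toward world yaw+180"""
    o=get_obs(); Rc=R.from_quat(o['ee_rot']); d=np.array(tgt)-o['position']
    Rt=R.from_matrix(np.array([[-np.cos(yaw),-np.sin(yaw),0],[-np.sin(yaw),np.cos(yaw),0],[0,0,-1]]).T.T)
    print('world d mm',np.round(d*1e3,1),'shift before turn',np.round(Rc.inv().apply(d)*1e3,1),'after turn',np.round(Rt.inv().apply(d)*1e3,1),'turn',np.round(np.degrees((Rc.inv()*Rt).as_rotvec()),2))
E
python3 - <<'E'
from h import *
c=np.load('pics/top.npy',allow_pickle=True).item()
f=lambda x,y,z:onz(c,(92+x/4,128+y/4),z)
g=lambda x,y,z:onz(c,(300+x/4,120+y/4),z)
for n,p,q in [('front upper',f(37,85,.065),f(327,46,.065)),('back lower',f(50,248,.065),f(342,213,.065)),('board top back',f(35,187,.095),f(320,152,.095)),('rack right',g(257,14,.04),g(258,292,.04)),('rack left',g(134,14,.04),g(134,292,.04)),('wedge head back',g(185,245,.088),g(257,245,.088)),('wh front',g(185,202,.088),g(257,202,.088))]:
    d=p-q; print(n,np.round(p,3),np.round(q,3),'len',np.linalg.norm(d).round(4),'dir',np.degrees(np.arctan2(d[1],d[0])).round(1))
w=camera('wrist'); K,D=KD(w); o,d=ray(w,(256,192)); print('wrist',o-get_obs()['position'],d,w['fov_y'])
delta((.5,.2,.25),np.radians(6)); delta((.52,-.265,.2),0)
E
```

```text
front upper [0.595 0.296 0.065] [0.615 0.129 0.065] len 0.1687 dir 96.8
back lower [0.502 0.287 0.065] [0.521 0.119 0.065] len 0.1686 dir 96.5
board top back [0.534 0.284 0.095] [0.552 0.126 0.095] len 0.1597 dir 96.5
rack right [ 0.655 -0.304  0.04 ] [ 0.495 -0.302  0.04 ] len 0.1603 dir -0.8
rack left [ 0.655 -0.233  0.04 ] [ 0.495 -0.231  0.04 ] len 0.1595 dir -0.7
wedge head back [ 0.519 -0.25   0.088] [ 0.519 -0.29   0.088] len 0.0395 dir 90.0
wh front [ 0.542 -0.25   0.088] [ 0.543 -0.29   0.088] len 0.0396 dir 90.1
wrist [-0.06987813  0.02263024  0.15358566] [ 0.26460349 -0.0845704  -0.96072221] 65.22687778951311
world d mm [ 306.6 -394.    30.6] shift before turn [-413.5 -279.8  -30.3] after turn [-263.7 -423.9  -30.6] turn [-6.000e-02 -1.000e-02 -2.403e+01]
world d mm [ 326.6 -859.   -19.4] shift before turn [-576.5 -715.7   20.2] after turn [-326.6 -859.    19.4] turn [-6.000e-02 -1.000e-02 -1.803e+01]
```

apply_moves(
  rows=[
    {"az": -6,"z": -10},
    {"az": -6,"z": -10},
    {"az": -6,"z": -10},
  ],
)

```text
invalid input at $.rows[0]: expected keys x, y, z, ax, ay, az, gripper
```

apply_moves(
  rows=[
    {"x": -23,"y": -32},
    {"x": -23,"y": -32},
    {"x": -23,"y": -32},
    {"x": -23,"y": -32},
    {"x": -23,"y": -32},
  ],
)

```text
invalid input at $.rows[0]: expected keys x, y, z, ax, ay, az, gripper
```

apply_moves(
  rows=[
    {"x": -23,"y": -32},
    {"x": -23,"y": -32},
    {"x": -23,"y": -32},
    {"x": -23,"y": -32},
    {"x": -23,"y": -32},
  ],
)

```text
invalid input at $.rows[0]: expected keys x, y, z, ax, ay, az, gripper
```

apply_moves(
  rows=[
    {"x": -23,"y": -32},
    {"x": -23,"y": -32},
    {"x": -10,"y": -10},
    {},
    {},
  ],
)

```text
invalid input at $.rows[0]: expected keys x, y, z, ax, ay, az, gripper
```

Each row needs all seven keys.

apply_moves(
  rows=[
    {"x": 0,"y": 0,"z": -10,"ax": 0,"ay": 0,"az": -6,"gripper": 0},
    {"x": 0,"y": 0,"z": -10,"ax": 0,"ay": 0,"az": -6,"gripper": 0},
    {"x": 0,"y": 0,"z": -10,"ax": 0,"ay": 0,"az": -6,"gripper": 0},
  ],
)

```text
clock: 0.4
position: [0.1934, 0.5941, 0.2499]
ee_rot: [-0.002, 1.0, -0.0, -0.0]
ft_force: [0.4, 0.6, 0.3]
grip_width: 1.0
grasp_force: 0.0
```

apply_moves(
  rows=[
    {"x": -23,"y": -32,"z": 0,"ax": 0,"ay": 0,"az": 0,"gripper": 0},
    {"x": -23,"y": -32,"z": 0,"ax": 0,"ay": 0,"az": 0,"gripper": 0},
    {"x": -23,"y": -32,"z": 0,"ax": 0,"ay": 0,"az": 0,"gripper": 0},
    {"x": -23,"y": -32,"z": 0,"ax": 0,"ay": 0,"az": 0,"gripper": 0},
    {"x": -23,"y": -32,"z": 0,"ax": 0,"ay": 0,"az": 0,"gripper": 0},
  ],
)

```text
clock: 0.82
position: [0.3091, 0.4324, 0.2498]
ee_rot: [0.0, 1.0, -0.0, -0.0]
ft_force: [0.5, 0.1, 0.4]
grip_width: 1.0
grasp_force: 0.0
```

apply_moves(
  rows=[
    {"x": -23,"y": -32,"z": 0,"ax": 0,"ay": 0,"az": 0,"gripper": 0},
    {"x": -23,"y": -32,"z": 0,"ax": 0,"ay": 0,"az": 0,"gripper": 0},
    {"x": -23,"y": -32,"z": 0,"ax": 0,"ay": 0,"az": 0,"gripper": 0},
    {"x": -23,"y": -32,"z": 0,"ax": 0,"ay": 0,"az": 0,"gripper": 0},
    {"x": -23,"y": -32,"z": 0,"ax": 0,"ay": 0,"az": 0,"gripper": 0},
  ],
)

```text
clock: 1.23
position: [0.424, 0.2723, 0.25]
ee_rot: [0.0, 1.0, 0.0, -0.0]
ft_force: [0.6, 0.2, 0.6]
grip_width: 1.001
grasp_force: 0.0
```

apply_moves(
  rows=[
    {"x": -23,"y": -32,"z": 0,"ax": 0,"ay": 0,"az": 0,"gripper": 0},
    {"x": -23,"y": -32,"z": 0,"ax": 0,"ay": 0,"az": 0,"gripper": 0},
    {"x": -10,"y": 0,"z": 0,"ax": 0,"ay": 0,"az": 0,"gripper": 0},
    {"x": 0,"y": 0,"z": 0,"ax": 0,"ay": 0,"az": 0,"gripper": 0},
    {"x": 0,"y": 0,"z": 0,"ax": 0,"ay": 0,"az": 0,"gripper": 0},
  ],
)

```text
clock: 1.65
position: [0.4792, 0.2101, 0.2497]
ee_rot: [0.001, 1.0, -0.0, -0.0]
ft_force: [-0.1, -0.4, -0.6]
grip_width: 1.0
grasp_force: 0.0
```

```bash
python3 - <<'E'
from h import *
w=snap('wrist'); np.save('pics/wstand.npy',w,allow_pickle=True); o=get_obs(); print(o['clock'],o['position'],R.from_quat(o['ee_rot']).as_matrix().round(3))
save(w,'w1')
delta((.52,-.27,.2),0)
E
```

```text
1.7 [0.47866414 0.21081711 0.24970133] [[-1.    -0.    -0.001]
 [-0.     1.    -0.   ]
 [ 0.001 -0.    -1.   ]]
world d mm [  41.3 -480.8  -49.7] shift before turn [ -41.3 -480.8   49.7] after turn [ -41.3 -480.8   49.7] turn [-0.   -0.04  0.01]
```

View pics/w1.png

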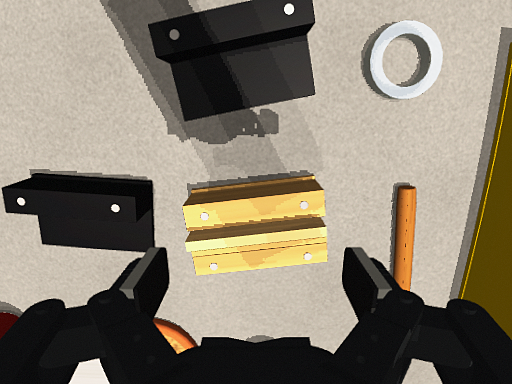

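```bash
python3 - <<'E'
from h import *
a=cv2.imread('pics/w1.png')
cv2.imwrite('pics/w1c.png',cv2.resize(a[165:285,175:335],(800,600),interpolation=cv2.INTER_CUBIC))
E
```

```text
(no output)
```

View pics/w1c.png

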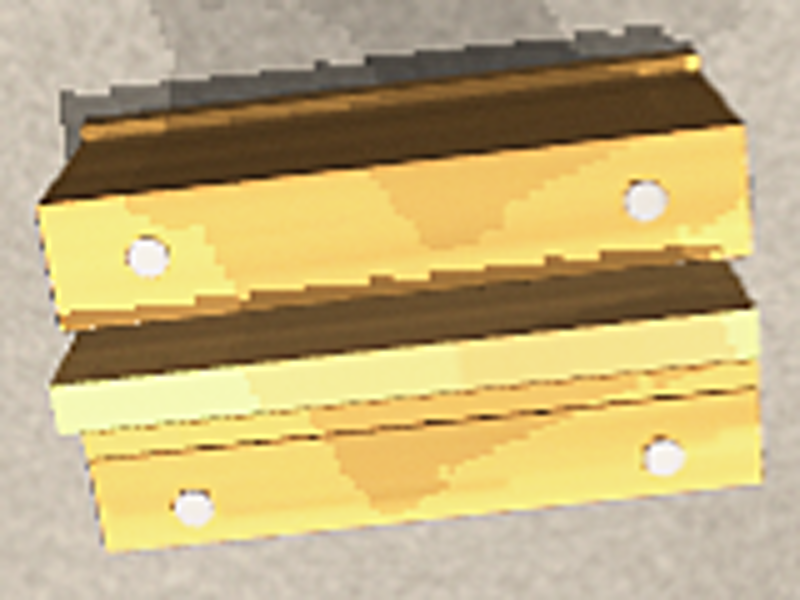

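apply_moves(
  rows=[
    {"x": -4,"y": -40,"z": 2,"ax": 0,"ay": 0,"az": 0,"gripper": 0},
    {"x": -4,"y": -40,"z": 2,"ax": 0,"ay": 0,"az": 0,"gripper": 0},
    {"x": -4,"y": -40,"z": 2,"ax": 0,"ay": 0,"az": 0,"gripper": 0},
    {"x": -4,"y": -40,"z": 2,"ax": 0,"ay": 0,"az": 0,"gripper": 0},
    {"x": -4,"y": -40,"z": 2,"ax": 0,"ay": 0,"az": 0,"gripper": 0},
  ],
)

```text
clock: 2.12
position: [0.4985, 0.0098, 0.24]
ee_rot: [-0.001, 1.0, 0.0, 0.0]
ft_force: [0.6, 0.9, 0.4]
grip_width: 0.996
grasp_force: 0.0
```

apply_moves(
  rows=[
    {"x": -4,"y": -40,"z": 2,"ax": 0,"ay": 0,"az": 0,"gripper": 0},
    {"x": -4,"y": -40,"z": 2,"ax": 0,"ay": 0,"az": 0,"gripper": 0},
    {"x": -4,"y": -40,"z": 2,"ax": 0,"ay": 0,"az": 0,"gripper": 0},
    {"x": -4,"y": -40,"z": 2,"ax": 0,"ay": 0,"az": 0,"gripper": 0},
    {"x": -4,"y": -40,"z": 2,"ax": 0,"ay": 0,"az": 0,"gripper": 0},
  ],
)

```text
clock: 2.53
position: [0.5191, -0.19, 0.23]
ee_rot: [-0.001, 1.0, 0.0, 0.0]
ft_force: [0.1, 0.4, 0.3]
grip_width: 1.0
grasp_force: 0.0
```

apply_moves(
  rows=[
    {"x": 0,"y": -40,"z": 0,"ax": 0,"ay": 0,"az": 0,"gripper": 0},
    {"x": 0,"y": -40,"z": 0,"ax": 0,"ay": 0,"az": 0,"gripper": 0},
    {"x": 0,"y": 0,"z": 0,"ax": 0,"ay": 0,"az": 0,"gripper": 0},
    {"x": 0,"y": 0,"z": 0,"ax": 0,"ay": 0,"az": 0,"gripper": 0},
  ],
)

```text
clock: 2.87
position: [0.5184, -0.2711, 0.2296]
ee_rot: [0.002, 1.0, -0.0, -0.0]
ft_force: [0.2, 0.0, -0.1]
grip_width: 1.0
grasp_force: 0.0
```

```bash
python3 - <<'E'
from h import *
w=snap('wrist'); np.save('pics/wrack.npy',w,allow_pickle=True); o=get_obs(); print(o['clock'],o['position'])
P=proj(w,[.531,-.27,.088])[0]; print(P)
x,y=np.clip((P-[64,48]).astype(int),0,[384,288]); print(x,y)
a=w['color'][:,:,::-1]
cv2.imwrite('pics/w2c.png',cv2.resize(a[y:y+96,x:x+128],(768,576),interpolation=cv2.INTER_CUBIC))
E
```

```text
2.9167 [ 0.5190909  -0.26899967  0.22953912]
[256.59565667 192.86060171]
192 144
```

View pics/w2c.png

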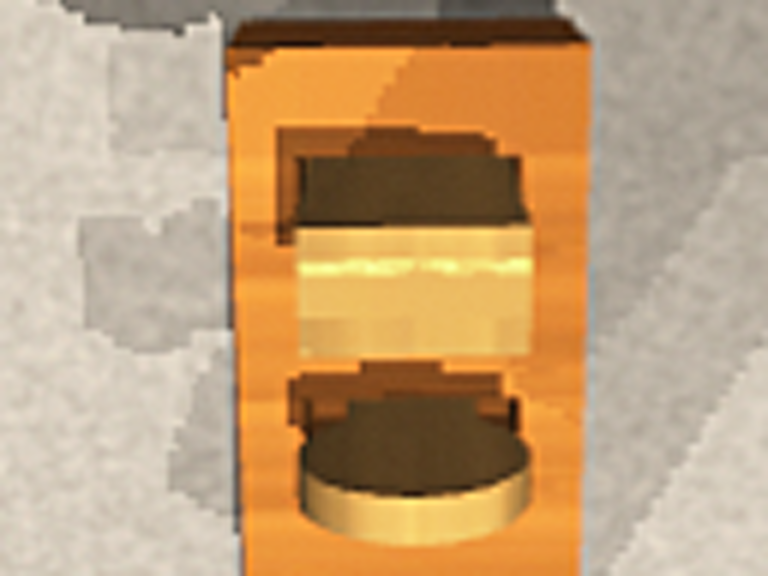

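```bash
cat > m.py <<'E'
from h import *
w=np.load('pics/wrack.npy',allow_pickle=True).item()
g=lambda x,y,z:onz(w,(192-.5+x/6+.08,144-.5+y/6+.08),z)
for p in [(298,228,.088),(532,228,.088),(300,355,.088),(530,355,.088),(300,155,.04),(520,155,.04),(298,350,.088)]: print(p,g(*p).round(4))
s=np.load('pics/wstand.npy',allow_pickle=True).item()
f=lambda x,y,z:onz(s,(175-.5+x/5+.1,165-.5+y/5+.1),z)
yaw=np.radians(6.6); ex=np.array([np.cos(yaw),np.sin(yaw)]); ey=np.array([-ex[1],ex[0]])
for n,p,q in [('bk cheek outer',(40,205,.065),(745,122,.065)),('bk cheek inner',(62,330,.065),(752,257,.065)),('board back',(52,383,.095),(757,308,.095)),('board front',(62,434,.095),(758,358,.095)),('seam',(92,458,.065),(757,388,.065)),('front outer',(106,551,.065),(762,483,.065))]:
    P,Q=f(*p)[:2],f(*q)[:2]; d=Q-P
    print(n,P.round(4),Q.round(4),'len',np.linalg.norm(d).round(4),'yaw',np.degrees(np.arctan2(-d[0],d[1])).round(2),'X',((P+Q)/2@ex).round(4),'Ymid',((P+Q)/2@ey).round(4))
print(ex,ey)
E
python3 m.py
```

```text
(298, 228, 0.088) [ 0.519  -0.2855  0.088 ]
(532, 228, 0.088) [ 0.5192 -0.246   0.088 ]
(300, 355, 0.088) [ 0.5416 -0.2856  0.088 ]
(530, 355, 0.088) [ 0.5418 -0.2459  0.088 ]
(300, 155, 0.04) [ 0.5165 -0.2872  0.04  ]
(520, 155, 0.04) [ 0.5166 -0.2445  0.04  ]
(298, 350, 0.088) [ 0.5407 -0.2859  0.088 ]
bk cheek outer [0.5201 0.123 ] [0.4998 0.2901] len 0.1683 yaw 6.91 X 0.5303 Ymid 0.1465
bk cheek inner [0.5524 0.126 ] [0.5337 0.2939] len 0.169 yaw 6.38 X 0.5636 Ymid 0.1462
board back [0.5524 0.1303] [0.5344 0.2884] len 0.1592 yaw 6.49 X 0.5639 Ymid 0.1455
board front [0.5652 0.1316] [0.5466 0.2895] len 0.159 yaw 6.74 X 0.5764 Ymid 0.1453
seam [0.5875 0.1311] [0.5684 0.2976] len 0.1675 yaw 6.53 X 0.5988 Ymid 0.1465
front outer [0.6143 0.1329] [0.595  0.3008] len 0.1689 yaw 6.56 X 0.6256 Ymid 0.1459
[0.99337277 0.11493715] [-0.11493715  0.99337277]
```

apply_moves(
  rows=[
    {"x": -7,"y": 1,"z": 35,"ax": 0,"ay": 0,"az": 0,"gripper": 0},
    {"x": -7,"y": 1,"z": 35,"ax": 0,"ay": 0,"az": 0,"gripper": 0},
    {"x": 0,"y": 0,"z": 30,"ax": 0,"ay": 0,"az": 0,"gripper": 0},
    {"x": 0,"y": 0,"z": 20,"ax": 0,"ay": 0,"az": 0,"gripper": 0},
    {"x": 0,"y": 0,"z": 0,"ax": 0,"ay": 0,"az": 0,"gripper": 0},
  ],
)

```text
clock: 3.33
position: [0.5315, -0.2635, 0.1055]
ee_rot: [-0.002, 1.0, 0.002, -0.003]
ft_force: [-0.4, 0.4, -0.7]
grip_width: 0.998
grasp_force: 0.0
```

apply_moves(
  rows=[
    {"x": 0,"y": 0,"z": 15,"ax": 0,"ay": 0,"az": 0,"gripper": 0},
    {"x": 0,"y": 0,"z": 15,"ax": 0,"ay": 0,"az": 0,"gripper": 0},
    {"x": 0,"y": 0,"z": 5,"ax": 0,"ay": 0,"az": 0,"gripper": 0},
    {"x": 0,"y": 0,"z": 0,"ax": 0,"ay": 0,"az": 0,"gripper": 0},
    {"x": 0,"y": 0,"z": 0,"ax": 0,"ay": 0,"az": 0,"gripper": 0},
  ],
)

```text
clock: 3.75
position: [0.5337, -0.2672, 0.0762]
ee_rot: [-0.0, 1.0, 0.0, 0.001]
ft_force: [0.1, -0.4, 0.3]
grip_width: 1.004
grasp_force: 0.0
```

apply_moves(
  newtons=30,
  rows=[
    {"x": 0,"y": 0,"z": 0,"ax": 0,"ay": 0,"az": 0,"gripper": 1},
    {"x": 0,"y": 0,"z": 0,"ax": 0,"ay": 0,"az": 0,"gripper": 1},
    {"x": 0,"y": 0,"z": 0,"ax": 0,"ay": 0,"az": 0,"gripper": 1},
    {"x": 0,"y": 0,"z": 0,"ax": 0,"ay": 0,"az": 0,"gripper": 1},
    {"x": 0,"y": 0,"z": 0,"ax": 0,"ay": 0,"az": 0,"gripper": 1},
  ],
)

```text
clock: 4.17
position: [0.5349, -0.2662, 0.077]
ee_rot: [-0.0, 1.0, 0.001, 0.002]
ft_force: [-0.7, 14.7, 31.2]
grip_width: 0.3
grasp_force: 15.6
```

apply_moves(
  rows=[
    {"x": 0,"y": 0,"z": 0,"ax": 0,"ay": 0,"az": 0,"gripper": 1},
    {"x": 0,"y": 0,"z": 0,"ax": 0,"ay": 0,"az": 0,"gripper": 1},
    {"x": 0,"y": 0,"z": 0,"ax": 0,"ay": 0,"az": 0,"gripper": 1},
    {"x": 0,"y": 0,"z": 0,"ax": 0,"ay": 0,"az": 0,"gripper": 1},
    {"x": 0,"y": 0,"z": 0,"ax": 0,"ay": 0,"az": 0,"gripper": 1},
  ],
)

```text
clock: 4.58
position: [0.5349, -0.2674, 0.0768]
ee_rot: [-0.0, 1.0, 0.0, 0.002]
ft_force: [1.3, 3.8, 11.6]
grip_width: -0.001
grasp_force: 5.6
```

```bash
python3 - <<'E'
from h import *
o=get_obs(); print(o['position'],o['ft_force'],o['grip_width'])
c=snap('side'); w=snap('wrist')
a=cv2.resize(c['color'][170:290,310:440,::-1],(400,369),interpolation=cv2.INTER_CUBIC)
b=cv2.resize(w['color'][:,:,::-1],(400,300))
b=np.vstack([b,np.zeros((69,400,3),np.uint8)])
cv2.imwrite('pics/g1.png',np.hstack([a,b]))
E
```

```text
[ 0.53486895 -0.26737495  0.07678483] [ 1.28159523  3.77806056 11.57990113] -0.0010682622085618852
```

View pics/g1.png

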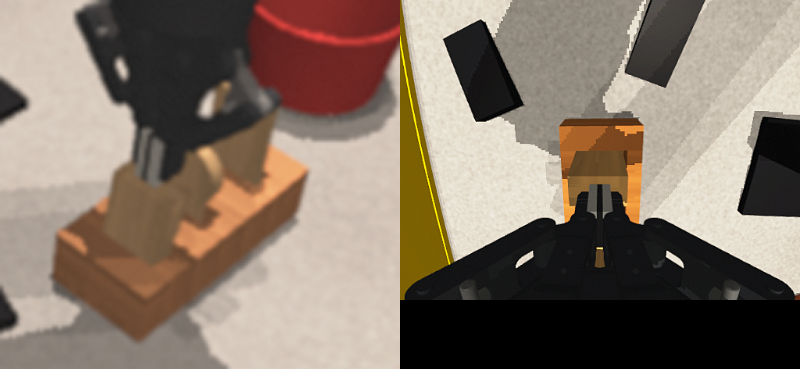

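apply_moves(
  rows=[
    {"x": 0,"y": 0,"z": -8,"ax": 0,"ay": 0,"az": 0,"gripper": 1},
    {"x": 0,"y": 0,"z": -12,"ax": 0,"ay": 0,"az": 0,"gripper": 1},
    {"x": 0,"y": 0,"z": -20,"ax": 0,"ay": 0,"az": 0,"gripper": 0},
    {"x": 0,"y": 0,"z": -30,"ax": 0,"ay": 0,"az": 0,"gripper": 0},
    {"x": 0,"y": 0,"z": -30,"ax": 0,"ay": 0,"az": 0,"gripper": 0},
  ],
)

```text
clock: 5.1
position: [0.5321, -0.2681, 0.1765]
ee_rot: [0.001, 1.0, -0.0, -0.001]
ft_force: [0.9, -0.5, 0.9]
grip_width: 0.414
grasp_force: 0.0
```

apply_moves(
  rows=[
    {"x": 14,"y": 0,"z": -30,"ax": 0,"ay": 0,"az": 0,"gripper": 0},
    {"x": 0,"y": 0,"z": -20,"ax": 0,"ay": 0,"az": 0,"gripper": 0},
    {"x": 0,"y": 0,"z": 0,"ax": 0,"ay": 0,"az": 0,"gripper": 0},
    {"x": 0,"y": 0,"z": 0,"ax": 0,"ay": 0,"az": 0,"gripper": 0},
    {"x": 0,"y": 0,"z": 0,"ax": 0,"ay": 0,"az": 0,"gripper": 0},
  ],
)

```text
clock: 5.52
position: [0.5187, -0.2677, 0.2247]
ee_rot: [0.0, 1.0, 0.0, -0.0]
ft_force: [1.1, -0.3, -0.9]
grip_width: 1.001
grasp_force: 0.0
```

```bash
python3 - <<'E'
from h import *
o=get_obs(); print(o['position'],o['ft_force'],o['grip_width'])
c=snap('side'); w=snap('wrist'); np.save('pics/wrack2.npy',w,allow_pickle=True)
a=cv2.resize(c['color'][190:280,320:420,::-1],(400,360),interpolation=cv2.INTER_CUBIC)
b=cv2.resize(w['color'][130:250,190:323,::-1],(399,360),interpolation=cv2.INTER_CUBIC)
cv2.imwrite('pics/g2.png',np.hstack([a,b]))
E
```

```text
[ 0.51871217 -0.2677385   0.22470838] [ 1.06080894 -0.26117498 -0.92502744] 1.0014714614654678
```

View pics/g2.png

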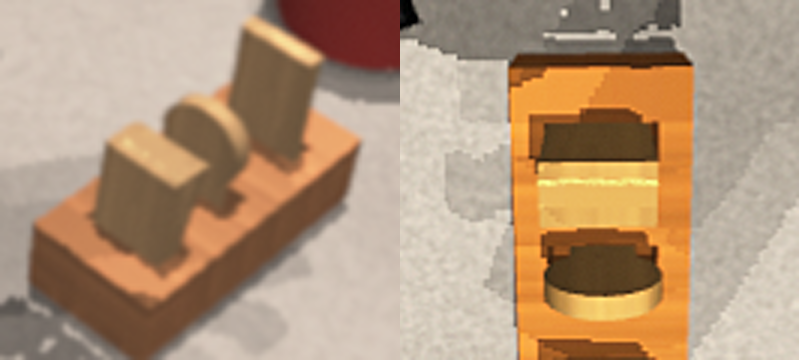

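apply_moves(
  rows=[
    {"x": -6,"y": 0,"z": 35,"ax": 0,"ay": 0,"az": 0,"gripper": 0},
    {"x": -6,"y": 0,"z": 35,"ax": 0,"ay": 0,"az": 0,"gripper": 0},
    {"x": 0,"y": 0,"z": 25,"ax": 0,"ay": 0,"az": 0,"gripper": 0},
    {"x": 0,"y": 0,"z": 20,"ax": 0,"ay": 0,"az": 0,"gripper": 0},
    {"x": 0,"y": 0,"z": 10,"ax": 0,"ay": 0,"az": 0,"gripper": 0},
  ],
)

```text
clock: 6.03
position: [0.5291, -0.267, 0.0962]
ee_rot: [0.0, 1.0, 0.001, -0.003]
ft_force: [0.3, 0.2, -0.5]
grip_width: 1.001
grasp_force: 0.0
```

apply_moves(
  rows=[
    {"x": 0,"y": 0,"z": 15,"ax": 0,"ay": 0,"az": 0,"gripper": 0},
    {"x": 0,"y": 0,"z": 15,"ax": 0,"ay": 0,"az": 0,"gripper": 0},
    {"x": 0,"y": 0,"z": 5,"ax": 0,"ay": 0,"az": 0,"gripper": 0},
    {"x": 0,"y": 0,"z": 0,"ax": 0,"ay": 0,"az": 0,"gripper": 0},
    {"x": 0,"y": 0,"z": 0,"ax": 0,"ay": 0,"az": 0,"gripper": 0},
  ],
)

```text
clock: 6.45
position: [0.5311, -0.2681, 0.0655]
ee_rot: [0.0, 1.0, -0.0, 0.0]
ft_force: [0.1, -0.3, 0.6]
grip_width: 1.002
grasp_force: 0.0
```

apply_moves(
  newtons=30,
  rows=[
    {"x": 0,"y": 0,"z": 0,"ax": 0,"ay": 0,"az": 0,"gripper": 0.45},
    {"x": 0,"y": 0,"z": 0,"ax": 0,"ay": 0,"az": 0,"gripper": 0.45},
    {"x": 0,"y": 0,"z": 0,"ax": 0,"ay": 0,"az": 0,"gripper": 0.45},
    {"x": 0,"y": 0,"z": 0,"ax": 0,"ay": 0,"az": 0,"gripper": 0.45},
  ],
)

```text
clock: 6.78
position: [0.5312, -0.268, 0.0655]
ee_rot: [0.0, 1.0, -0.0, 0.0]
ft_force: [-0.3, 0.3, 0.6]
grip_width: 0.552
grasp_force: 0.0
```

apply_moves(
  rows=[
    {"x": 0,"y": 0,"z": 0,"ax": 0,"ay": 0,"az": 0,"gripper": 0.55},
    {"x": 0,"y": 0,"z": 0,"ax": 0,"ay": 0,"az": 0,"gripper": 0.55},
  ],
)

```text
clock: 6.95
position: [0.5313, -0.268, 0.0654]
ee_rot: [0.0, 1.0, -0.0, 0.0]
ft_force: [-0.2, 0.4, 4.1]
grip_width: 0.458
grasp_force: 30.1
```

apply_moves(
  newtons=40,
  rows=[
    {"x": 0,"y": 0,"z": 0,"ax": 0,"ay": 0,"az": 0,"gripper": 0.6},
    {"x": 0,"y": 0,"z": 0,"ax": 0,"ay": 0,"az": 0,"gripper": 0.6},
    {"x": 0,"y": 0,"z": -4,"ax": 0,"ay": 0,"az": 0,"gripper": 0.6},
    {"x": 0,"y": 0,"z": -8,"ax": 0,"ay": 0,"az": 0,"gripper": 0.6},
    {"x": 0,"y": 0,"z": -15,"ax": 0,"ay": 0,"az": 0,"gripper": 0.6},
  ],
)

```text
clock: 7.37
position: [0.5304, -0.2673, 0.0913]
ee_rot: [0.0, 1.0, 0.0, -0.001]
ft_force: [1.4, 0.7, -1.3]
grip_width: 0.455
grasp_force: 40.4
```

apply_moves(
  rows=[
    {"x": 0,"y": 0,"z": -25,"ax": 0,"ay": 0,"az": 0,"gripper": 0.6},
    {"x": 0,"y": 0,"z": -30,"ax": 0,"ay": 0,"az": 0,"gripper": 0.6},
    {"x": 0,"y": 0,"z": -30,"ax": 0,"ay": 0,"az": 0,"gripper": 0.6},
    {"x": 0,"y": 0,"z": -18,"ax": 0,"ay": 0,"az": 0,"gripper": 0.6},
    {"x": 0,"y": 0,"z": 0,"ax": 0,"ay": 0,"az": 0,"gripper": 0.6},
  ],
)

```text
clock: 7.78
position: [0.5324, -0.2691, 0.1998]
ee_rot: [0.001, 1.0, -0.001, 0.003]
ft_force: [0.0, -0.5, -0.1]
grip_width: 0.453
grasp_force: 40.6
```

apply_moves(
  rows=[
    {"x": -3,"y": 40,"z": 0,"ax": 0,"ay": 0,"az": 0,"gripper": 0.6},
    {"x": -3,"y": 40,"z": 0,"ax": 0,"ay": 0,"az": 0,"gripper": 0.6},
    {"x": -3,"y": 40,"z": 0,"ax": 0,"ay": 0,"az": 0,"gripper": 0.6},
    {"x": -3,"y": 40,"z": 0,"ax": 0,"ay": 0,"az": 0,"gripper": 0.6},
    {"x": -3,"y": 40,"z": 0,"ax": 0,"ay": 0,"az": 0,"gripper": 0.6},
  ],
)

```text
clock: 8.2
position: [0.5454, -0.0661, 0.1948]
ee_rot: [0.0, 1.0, 0.0, -0.0]
ft_force: [1.1, 0.0, -0.6]
grip_width: 0.453
grasp_force: 40.6
```

apply_moves(
  rows=[
    {"x": -3,"y": 40,"z": 0,"ax": 0,"ay": 0,"az": 0,"gripper": 0.6},
    {"x": -3,"y": 40,"z": 0,"ax": 0,"ay": 0,"az": 0,"gripper": 0.6},
    {"x": -3,"y": 40,"z": 0,"ax": 0,"ay": 0,"az": 0,"gripper": 0.6},
    {"x": -3,"y": 40,"z": 0,"ax": 0,"ay": 0,"az": 0,"gripper": 0.6},
    {"x": -3,"y": 40,"z": 0,"ax": 0,"ay": 0,"az": 0,"gripper": 0.6},
  ],
)

```text
clock: 8.62
position: [0.5606, 0.1338, 0.1948]
ee_rot: [0.0, 1.0, -0.0, -0.0]
ft_force: [1.0, 0.2, -0.7]
grip_width: 0.453
grasp_force: 40.6
```

apply_moves(
  rows=[
    {"x": -3,"y": 40,"z": 0,"ax": 0,"ay": 0,"az": 0,"gripper": 0.6},
    {"x": -3,"y": 40,"z": 0,"ax": 0,"ay": 0,"az": -3.3,"gripper": 0.6},
    {"x": 0,"y": 0,"z": 0,"ax": 0,"ay": 0,"az": -3.3,"gripper": 0.6},
    {"x": 0,"y": 0,"z": 0,"ax": 0,"ay": 0,"az": 0,"gripper": 0.6},
    {"x": 0,"y": 0,"z": 0,"ax": 0,"ay": 0,"az": 0,"gripper": 0.6},
  ],
)

```text
clock: 9.03
position: [0.5671, 0.2114, 0.1945]
ee_rot: [-0.056, 0.998, -0.001, -0.0]
ft_force: [-0.1, 0.1, -0.4]
grip_width: 0.453
grasp_force: 40.6
```

```bash
python3 - <<'E'
from h import *
o=get_obs(); print(o['position'],R.from_quat(o['ee_rot']).as_rotvec(),o['grip_width'])
delta((.569,.2128,.195),np.radians(6.6))
w=snap('wrist'); np.save('pics/wheld.npy',w,allow_pickle=True)
c=snap('top'); np.save('pics/topheld.npy',c,allow_pickle=True); s=snap('side')
b=w['color'][110:290,160:360,::-1]
b=cv2.resize(b,(400,360),interpolation=cv2.INTER_CUBIC)
a=cv2.resize(s['color'][70:180,155:277,::-1],(400,360),interpolation=cv2.INTER_CUBIC)
cv2.imwrite('pics/h1.png',np.hstack([b,a]))
E
```

```text
[0.56705014 0.21135328 0.19448876] [ 1.77076498e-01 -3.13571623e+00  1.73306850e-03] 0.45335848446081994
world d mm [1.9 1.4 0.5] shift before turn [-2.1  1.2 -0.5] after turn [-2.1  1.2 -0.5] turn [-0.06 -0.05 -0.14]
```

View pics/h1.png

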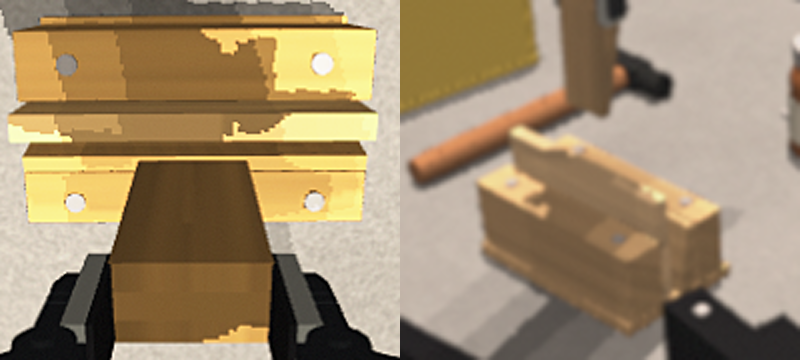

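```bash
python3 - <<'E'
from h import *
w=np.load('pics/wheld.npy',allow_pickle=True).item()
yaw=np.radians(6.6); ex=np.array([np.cos(yaw),np.sin(yaw)]); ey=np.array([-ex[1],ex[0]])
f=lambda x,y,z:onz(w,(160-.25+x/2,110-.25+y/2),z)
for n,p,q in [('foot back',(138,161,.137),(248,161,.137)),('head back',(112,262,.217),(271,262,.217)),('board back',(10,110.5,.095),(377,110.5,.095)),('board front',(11,141,.095),(376,139,.095)),('cheek inner',(22,155,.065),(365,154,.065)),('bk cheek in',(18,99.5,.065),(372,99.5,.065)),('front outer',(28,221,.065),(365,220,.065))]:
    P,Q=f(*p)[:2],f(*q)[:2]; d=Q-P
    print(n,'len',np.linalg.norm(d).round(4),'yaw',np.degrees(np.arctan2(-d[0],d[1])).round(2),'X',((P+Q)/2@ex).round(4),'Y',((P+Q)/2@ey).round(4))
# gradient profile: columns at left of the wedge in world
g=cv2.cvtColor(w['color'],cv2.COLOR_RGB2GRAY).astype(int); print(g[160:196,[175,185,195,205]].T)
p=get_obs()['position'][:2]; print('tcp XY',p@ex,p@ey)
E
```

```text
foot back len 0.0402 yaw 6.45 X 0.5737 Y 0.1452
head back len 0.0381 yaw 6.46 X 0.5763 Y 0.1446
board back len 0.1579 yaw 6.45 X 0.5629 Y 0.1455
board front len 0.1593 yaw 6.78 X 0.576 Y 0.1455
cheek inner len 0.1685 yaw 6.63 X 0.5906 Y 0.1456
bk cheek in len 0.1694 yaw 6.46 X 0.5634 Y 0.1464
front outer len 0.1712 yaw 6.63 X 0.6254 Y 0.147
[[124  78  87  94  96  97  80 163 201 203 201 200 199 199 198 193 246 247
  245 248 245 142  87  83  88  94  90  81 171 237 233 230 230 230 235 207]
 [127  85  87  94  97  98  84 165 204 201 200 201 200 199 198 198 191 246
  248 249 246 137  91  90  91  93  96  72 169 237 233 230 230 231 235 202]
 [ 91  82  87  89  94  90  83 136 162 164 161 159 160 161 163 163 138 126
  120 239 230 123  91  89  88  92  88  78 170 236 232 229 230 231 235 205]
 [ 91  82  88  92  92  92  81 157 167 162 160 162 161 162 164 137 135 134
  134 137 127  89  84  78  79  80  83  69 177 206 205 202 202 201 222 188]]
tcp XY 0.587896121281948 0.14370234532320592
```

apply_moves(
  rows=[
    {"x": -4,"y": 1,"z": 0,"ax": 0,"ay": 0,"az": 0,"gripper": 0.6},
    {"x": 0,"y": 0,"z": 20,"ax": 0,"ay": 0,"az": 0,"gripper": 0.6},
    {"x": 0,"y": 0,"z": 15,"ax": 0,"ay": 0,"az": 0,"gripper": 0.6},
    {"x": 0,"y": 0,"z": 0,"ax": 0,"ay": 0,"az": 0,"gripper": 0.6},
    {"x": 0,"y": 0,"z": 0,"ax": 0,"ay": 0,"az": 0,"gripper": 0.6},
  ],
)

```text
clock: 9.6
position: [0.571, 0.2128, 0.1597]
ee_rot: [-0.057, 0.998, -0.0, -0.001]
ft_force: [0.3, 0.5, 0.2]
grip_width: 0.456
grasp_force: 40.7
```

```bash
python3 - <<'E'
from h import *
yaw=np.radians(6.6); ex=np.array([np.cos(yaw),np.sin(yaw)])
o=get_obs(); p=o['position']; print(p,p[:2]@ex,R.from_quat(o['ee_rot']).as_matrix()[:,2])
w=snap('wrist'); np.save('pics/wheld2.npy',w,allow_pickle=True)
cv2.imwrite('pics/h2.png',cv2.resize(w['color'][140:270,170:344,::-1],(800,598),interpolation=cv2.INTER_CUBIC))
E
```

```text
[0.5709956  0.21284712 0.15974995] 0.5916755232772801 [-1.12511133e-03 -6.54417513e-04 -9.99999153e-01]
```

View pics/h2.png

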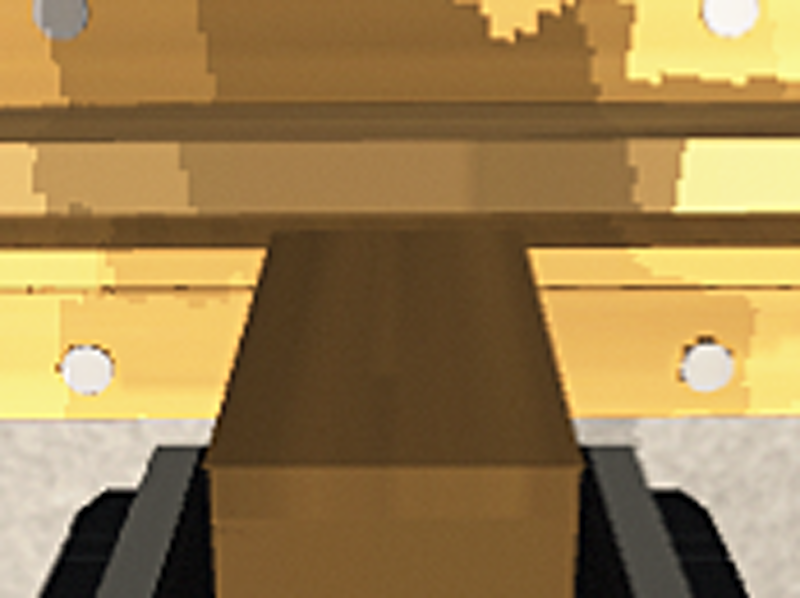

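The held wedge's foot edge is at crop row 231, the board's front edge at row 213 and the cheek's inner edge at row 247, so the foot sits over the gap. I've now viewed all 10 pictures, so the rest is done on numbers.

```bash
python3 - <<'E'
from h import *
yaw=np.radians(6.6); ex=np.array([np.cos(yaw),np.sin(yaw)])
w=np.load('pics/wheld2.npy',allow_pickle=True).item()
f=lambda x,y,z:(onz(w,(170-.4+x/4.6,140-.4+y/4.6),z)[:2]@ex).round(4)
L=lambda x,y,X,Y,z:np.linalg.norm(onz(w,(170-.4+x/4.6,140-.4+y/4.6),z)-onz(w,(170-.4+X/4.6,140-.4+Y/4.6),z))
print('foot',f(400,231,.1022),L(272,231,525,231,.1022),'head',f(400,464,.1822),L(206,464,582,464,.1822),'board front',f(400,213,.095),'cheek',f(400,247,.065),'board back',f(400,138,.095))
E
```

```text
foot 0.5775 0.04024687418278076 head 0.5803 0.03923650661770091 board front 0.5764 cheek 0.591 board back 0.5639
```

apply_moves(
  rows=[
    {"x": -1.5,"y": 0,"z": 10,"ax": 0,"ay": 0,"az": 0,"gripper": 0.6},
    {"x": 0,"y": 0,"z": 12,"ax": 0,"ay": 0,"az": 0,"gripper": 0.6},
    {"x": 0,"y": 0,"z": 8,"ax": 0,"ay": 0,"az": 0,"gripper": 0.6},
    {"x": 0,"y": 0,"z": 5,"ax": 0,"ay": 0,"az": 0,"gripper": 0.6},
    {"x": 0,"y": 0,"z": 0,"ax": 0,"ay": 0,"az": 0,"gripper": 0.6},
  ],
)

```text
clock: 10.07
position: [0.5717, 0.2134, 0.1233]
ee_rot: [-0.057, 0.998, -0.001, -0.001]
ft_force: [-0.7, -0.8, -0.5]
grip_width: 0.449
grasp_force: 40.7
```

apply_moves(
  rows=[
    {"x": 0,"y": 0,"z": 5,"ax": 0,"ay": 0,"az": 0,"gripper": 0.6},
    {"x": 0,"y": 0,"z": 5,"ax": 0,"ay": 0,"az": 0,"gripper": 0.6},
    {"x": 0,"y": 0,"z": 5,"ax": 0,"ay": 0,"az": 0,"gripper": 0.6},
    {"x": 0,"y": 0,"z": 0,"ax": 0,"ay": 0,"az": 0,"gripper": 0.6},
    {"x": 0,"y": 0,"z": 0,"ax": 0,"ay": 0,"az": 0,"gripper": 0.6},
  ],
)

```text
clock: 10.48
position: [0.5725, 0.2137, 0.1097]
ee_rot: [-0.057, 0.998, -0.0, -0.0]
ft_force: [1.1, 0.1, -0.5]
grip_width: 0.452
grasp_force: 40.7
```

apply_moves(
  rows=[
    {"x": 0.5,"y": 0,"z": 3,"ax": 0,"ay": 0,"az": 0,"gripper": 0.6},
    {"x": 0,"y": 0,"z": 3,"ax": 0,"ay": 0,"az": 0,"gripper": 0.6},
    {"x": 0,"y": 0,"z": 0,"ax": 0,"ay": 0,"az": 0,"gripper": 0.6},
    {"x": 0,"y": 0,"z": 0,"ax": 0,"ay": 0,"az": 0,"gripper": 0.6},
  ],
)

```text
clock: 10.82
position: [0.572, 0.2136, 0.1039]
ee_rot: [-0.057, 0.998, 0.0, -0.0]
ft_force: [-0.5, -1.2, -1.0]
grip_width: 0.457
grasp_force: 40.7
```

Foot is about 19 mm deep with no contact. Releasing gently.

apply_moves(
  newtons=20,
  rows=[
    {"x": 0,"y": 0,"z": 0,"ax": 0,"ay": 0,"az": 0,"gripper": 0.5},
    {"x": 0,"y": 0,"z": 0,"ax": 0,"ay": 0,"az": 0,"gripper": 0.4},
    {"x": 0,"y": 0,"z": 0,"ax": 0,"ay": 0,"az": 0,"gripper": 0.3},
    {"x": 0,"y": 0,"z": 0,"ax": 0,"ay": 0,"az": 0,"gripper": 0.2},
    {"x": 0,"y": 0,"z": 0,"ax": 0,"ay": 0,"az": 0,"gripper": 0.2},
  ],
)

```text
clock: 11.23
position: [0.5722, 0.2137, 0.1041]
ee_rot: [-0.057, 0.998, 0.0, 0.0]
ft_force: [-0.1, -0.4, 0.4]
grip_width: 0.798
grasp_force: 0.0
```

apply_moves(
  rows=[
    {"x": 0,"y": 0,"z": -10,"ax": 0,"ay": 0,"az": 0,"gripper": 0.2},
    {"x": 0,"y": 0,"z": -25,"ax": 0,"ay": 0,"az": 0,"gripper": 0.2},
    {"x": 0,"y": 0,"z": -25,"ax": 0,"ay": 0,"az": 0,"gripper": 0.2},
    {"x": 0,"y": 0,"z": 0,"ax": 0,"ay": 0,"az": 0,"gripper": 0},
    {"x": 0,"y": 0,"z": 0,"ax": 0,"ay": 0,"az": 0,"gripper": 0},
  ],
)

```text
clock: 11.65
position: [0.5732, 0.214, 0.1663]
ee_rot: [-0.057, 0.998, 0.001, 0.002]
ft_force: [0.2, -0.3, -0.9]
grip_width: 0.997
grasp_force: 0.0
```

```bash
python3 - <<'E'
from h import *
yaw=np.radians(6.6); ex=np.array([np.cos(yaw),np.sin(yaw)]); ey=np.array([-ex[1],ex[0]])
w=snap('wrist'); np.save('pics/wdrop.npy',w,allow_pickle=True); o=get_obs(); print(o['position'],o['ft_force'])
# predicted seated corners for depths
for d in(.02,.03,.035,.04):
    P=[list(.5764*ex+y*ey)+[.145-d] for y in(.126,.166)]+[list((.5764+.024)*ex+.146*ey)+[.145-d]]
    print(d,proj(w,P).round(1).tolist())
g=cv2.cvtColor(w['color'],cv2.COLOR_RGB2GRAY).astype(int)
u=int(proj(w,[list(.5764*ex+.146*ey)+[.11]])[0,0]); print(u)
for q in(u-8,u,u+8): print(g[150:290,q])
E
```

```text
[0.57239321 0.21378982 0.16488246] [ 0.47597466 -0.56658435  0.10404503]
0.02 [[225.0, 191.3], [284.1, 191.2], [254.6, 224.2]]
0.03 [[226.3, 187.4], [282.8, 187.3], [254.6, 219.0]]
0.035 [[227.0, 185.5], [282.2, 185.5], [254.6, 216.5]]
0.04 [[227.5, 183.8], [281.6, 183.7], [254.6, 214.2]]
254
[ 99  97  95  95  93  95  93  87  77  75  76  83  80  80  73 112 118 112
 113 115 112 113 115 115 113 114 113 114 115 118  91  55  54  54  60  84
  86  86  85  85  86  86  86  83  82  84  85  83  84  83  83  84  85  84
  77 111 106 170 171 170 171 169 170 171 170 170 166 166 173 178 187 186
 187 192 199 152 156 157 155 153 158 162 162 159 152 155 157 157 161 167
 170 169 163 158 159 156 154 160 153 149 148 153 159 167 163 160 159 161
 165 166 186 152 154 190 189 184 174 173 177 181 181 189 188 188 184 181
 176 178 180 177 171 171 175 177 177 180 180 182 184 184]
[ 98  97  94  96  94  94  93  82  77  75  77  82  81  82  70 112 118 115
 113 114 114 117 114 113 114 115 114 115 115 121  89  54  51  52  59  81
  84  83  82  83  83  81  83  82  84  82  83  82  83  83  78  73  63 174
 177 170 165 165 1
[... 200 characters left out ...]

 155 157 160 192 186 185 187 185 183 187 184 178 182 188 184 174 176 180
 177 178 181 183 184 180 179 184 188 189 189 185 181 179]
[ 96  98  95  95  94  93  94  91  78  77  77  82  78  79  73 113 117 114
 114 115 114 114 116 114 114 113 114 113 116 123  75  54  58  54  61  87
  89  90  88  85  88  89  86  83  79  68 174 176 170 172 171 171 171 171
 170 172 173 171 172 171 172 173 171 170 171 170 166 166 172 178 186 188
 189 191 200 145 146 152 152 158 157 159 159 159 161 157 156 158 160 156
 158 164 158 152 155 157 154 154 160 159 158 157 158 156 153 157 157 153
 153 161 189 192 185 180 178 181 184 184 184 188 186 185 184 181 185 185
 178 179 186 181 177 171 177 186 184 177 177 182 185 182]
```

apply_moves(
  newtons=40,
  rows=[
    {"x": 5,"y": 0,"z": 0,"ax": 0,"ay": 0,"az": 0,"gripper": 1},
    {"x": 0,"y": 0,"z": 0,"ax": 0,"ay": 0,"az": 0,"gripper": 1},
    {"x": 0,"y": 0,"z": 0,"ax": 0,"ay": 0,"az": 0,"gripper": 1},
    {"x": 0,"y": 0,"z": 0,"ax": 0,"ay": 0,"az": 0,"gripper": 1},
    {"x": 0,"y": 0,"z": 0,"ax": 0,"ay": 0,"az": 0,"gripper": 1},
  ],
)

```text
clock: 12.12
position: [0.567, 0.213, 0.1637]
ee_rot: [-0.057, 0.998, -0.0, -0.0]
ft_force: [-0.5, -0.4, 0.7]
grip_width: 0.297
grasp_force: 0.0
```

apply_moves(
  rows=[
    {"x": 0,"y": 0,"z": 10,"ax": 0,"ay": 0,"az": 0,"gripper": 1},
    {"x": 0,"y": 0,"z": 10,"ax": 0,"ay": 0,"az": 0,"gripper": 1},
    {"x": 0,"y": 0,"z": 10,"ax": 0,"ay": 0,"az": 0,"gripper": 1},
    {"x": 0,"y": 0,"z": 0,"ax": 0,"ay": 0,"az": 0,"gripper": 1},
    {"x": 0,"y": 0,"z": 0,"ax": 0,"ay": 0,"az": 0,"gripper": 1},
  ],
)

```text
clock: 12.53
position: [0.5666, 0.2128, 0.1328]
ee_rot: [-0.057, 0.998, -0.0, -0.001]
ft_force: [0.2, -0.7, 0.4]
grip_width: 0.001
grasp_force: 0.0
```

apply_moves(
  rows=[
    {"x": 0,"y": 0,"z": 1,"ax": 0,"ay": 0,"az": 0,"gripper": 1},
    {"x": 0,"y": 0,"z": 1,"ax": 0,"ay": 0,"az": 0,"gripper": 1},
    {"x": 0,"y": 0,"z": 1,"ax": 0,"ay": 0,"az": 0,"gripper": 1},
    {"x": 0,"y": 0,"z": 1,"ax": 0,"ay": 0,"az": 0,"gripper": 1},
    {"x": 0,"y": 0,"z": 0,"ax": 0,"ay": 0,"az": 0,"gripper": 1},
  ],
)

```text
clock: 12.95
position: [0.5671, 0.2131, 0.13]
ee_rot: [-0.057, 0.998, 0.0, 0.0]
ft_force: [-1.0, 0.4, -0.0]
grip_width: 0.001
grasp_force: 0.0
```

apply_moves(
  rows=[
    {"x": 0,"y": 0,"z": 1,"ax": 0,"ay": 0,"az": 0,"gripper": 1},
    {"x": 0,"y": 0,"z": 1,"ax": 0,"ay": 0,"az": 0,"gripper": 1},
    {"x": 0,"y": 0,"z": 1,"ax": 0,"ay": 0,"az": 0,"gripper": 1},
    {"x": 0,"y": 0,"z": 0,"ax": 0,"ay": 0,"az": 0,"gripper": 1},
  ],
)

```text
clock: 13.28
position: [0.567, 0.213, 0.1267]
ee_rot: [-0.057, 0.998, -0.0, -0.0]
ft_force: [0.3, 0.6, -0.2]
grip_width: -0.001
grasp_force: 0.0
```

apply_moves(
  rows=[
    {"x": 0,"y": 0,"z": 0.5,"ax": 0,"ay": 0,"az": 0,"gripper": 1},
    {"x": 0,"y": 0,"z": 0.5,"ax": 0,"ay": 0,"az": 0,"gripper": 1},
    {"x": 0,"y": 0,"z": 0.5,"ax": 0,"ay": 0,"az": 0,"gripper": 1},
    {"x": 0,"y": 0,"z": 0.5,"ax": 0,"ay": 0,"az": 0,"gripper": 1},
  ],
)

```text
clock: 13.62
position: [0.5672, 0.213, 0.125]
ee_rot: [-0.057, 0.998, 0.0, 0.0]
ft_force: [-0.6, 0.1, 1.2]
grip_width: -0.001
grasp_force: 0.0
```

apply_moves(
  rows=[
    {"x": 0,"y": 0,"z": 0.5,"ax": 0,"ay": 0,"az": 0,"gripper": 1},
    {"x": 0,"y": 0,"z": 0.5,"ax": 0,"ay": 0,"az": 0,"gripper": 1},
    {"x": 0,"y": 0,"z": 0,"ax": 0,"ay": 0,"az": 0,"gripper": 1},
  ],
)

```text
clock: 13.87
position: [0.5671, 0.2131, 0.1239]
ee_rot: [-0.057, 0.998, 0.0, -0.0]
ft_force: [0.8, -0.6, -0.3]
grip_width: -0.002
grasp_force: 0.0
```

apply_moves(
  rows=[
    {"x": 0,"y": 0,"z": 0.5,"ax": 0,"ay": 0,"az": 0,"gripper": 1},
    {"x": 0,"y": 0,"z": 0.5,"ax": 0,"ay": 0,"az": 0,"gripper": 1},
    {"x": 0,"y": 0,"z": 0,"ax": 0,"ay": 0,"az": 0,"gripper": 1},
  ],
)

```text
clock: 14.12
position: [0.5671, 0.2131, 0.1229]
ee_rot: [-0.057, 0.998, 0.0, -0.0]
ft_force: [0.0, -0.2, -0.4]
grip_width: -0.003
grasp_force: 0.0
```

apply_moves(
  rows=[
    {"x": 0,"y": 0,"z": 0.5,"ax": 0,"ay": 0,"az": 0,"gripper": 1},
    {"x": 0,"y": 0,"z": 0,"ax": 0,"ay": 0,"az": 0,"gripper": 1},
  ],
)

```text
clock: 14.28
position: [0.5671, 0.2131, 0.1224]
ee_rot: [-0.057, 0.998, 0.0, -0.0]
ft_force: [-0.8, -0.6, -0.2]
grip_width: -0.001
grasp_force: 0.0
```

apply_moves(
  rows=[
    {"x": 0,"y": 0,"z": 0.5,"ax": 0,"ay": 0,"az": 0,"gripper": 1},
    {"x": 0,"y": 0,"z": 0,"ax": 0,"ay": 0,"az": 0,"gripper": 1},
  ],
)

```text
clock: 14.45
position: [0.5671, 0.2131, 0.1219]
ee_rot: [-0.057, 0.998, 0.0, -0.0]
ft_force: [-0.2, 0.1, -0.2]
grip_width: 0.002
grasp_force: 0.0
```

apply_moves(
  rows=[
    {"x": 0,"y": 0,"z": 0.5,"ax": 0,"ay": 0,"az": 0,"gripper": 1},
    {"x": 0,"y": 0,"z": 0,"ax": 0,"ay": 0,"az": 0,"gripper": 1},
  ],
)

```text
clock: 14.62
position: [0.5671, 0.2131, 0.1214]
ee_rot: [-0.057, 0.998, 0.0, -0.0]
ft_force: [0.3, -0.0, -0.5]
grip_width: -0.001
grasp_force: 0.0
```

apply_moves(
  rows=[
    {"x": 0,"y": 0,"z": 0.5,"ax": 0,"ay": 0,"az": 0,"gripper": 1},
    {"x": 0,"y": 0,"z": 0,"ax": 0,"ay": 0,"az": 0,"gripper": 1},
  ],
)

```text
clock: 14.78
position: [0.5671, 0.2131, 0.1209]
ee_rot: [-0.057, 0.998, 0.0, -0.0]
ft_force: [1.2, -0.3, 1.3]
grip_width: -0.001
grasp_force: 0.0
```

apply_moves(
  rows=[
    {"x": 0,"y": 0,"z": 0.5,"ax": 0,"ay": 0,"az": 0,"gripper": 1},
    {"x": 0,"y": 0,"z": 0,"ax": 0,"ay": 0,"az": 0,"gripper": 1},
  ],
)

```text
clock: 14.95
position: [0.5671, 0.2131, 0.1204]
ee_rot: [-0.057, 0.998, 0.0, -0.0]
ft_force: [-0.2, -0.8, 0.1]
grip_width: 0.007
grasp_force: 0.0
```

apply_moves(
  rows=[
    {"x": 0,"y": 0,"z": 0.4,"ax": 0,"ay": 0,"az": 0,"gripper": 1},
    {"x": 0,"y": 0,"z": 0,"ax": 0,"ay": 0,"az": 0,"gripper": 1},
  ],
)

```text
clock: 15.12
position: [0.5671, 0.2131, 0.12]
ee_rot: [-0.057, 0.998, 0.0, -0.0]
ft_force: [0.3, 0.3, -0.8]
grip_width: -0.004
grasp_force: 0.0
```

apply_moves(
  rows=[
    {"x": 0,"y": 0,"z": 0.5,"ax": 0,"ay": 0,"az": 0,"gripper": 1},
    {"x": 0,"y": 0,"z": 0,"ax": 0,"ay": 0,"az": 0,"gripper": 1},
  ],
)

```text
clock: 15.28
position: [0.5671, 0.2131, 0.1195]
ee_rot: [-0.057, 0.998, 0.0, -0.0]
ft_force: [-0.3, 0.2, 0.6]
grip_width: 0.004
grasp_force: 0.0
```

apply_moves(
  rows=[
    {"x": 0,"y": 0,"z": 0.5,"ax": 0,"ay": 0,"az": 0,"gripper": 1},
    {"x": 0,"y": 0,"z": 0,"ax": 0,"ay": 0,"az": 0,"gripper": 1},
  ],
)

```text
clock: 15.45
position: [0.5671, 0.2131, 0.119]
ee_rot: [-0.057, 0.998, 0.0, -0.0]
ft_force: [-0.3, 0.0, -0.2]
grip_width: -0.0
grasp_force: 0.0
```

apply_moves(
  rows=[
    {"x": 0,"y": 0,"z": 0.4,"ax": 0,"ay": 0,"az": 0,"gripper": 1},
    {"x": 0,"y": 0,"z": 0,"ax": 0,"ay": 0,"az": 0,"gripper": 1},
  ],
)

```text
clock: 15.62
position: [0.5671, 0.2131, 0.1186]
ee_rot: [-0.057, 0.998, 0.0, -0.0]
ft_force: [0.8, 0.2, 0.1]
grip_width: 0.001
grasp_force: 0.0
```

apply_moves(
  rows=[
    {"x": 0,"y": 0,"z": 0.4,"ax": 0,"ay": 0,"az": 0,"gripper": 1},
    {"x": 0,"y": 0,"z": 0,"ax": 0,"ay": 0,"az": 0,"gripper": 1},
  ],
)

```text
clock: 15.78
position: [0.5671, 0.2131, 0.1182]
ee_rot: [-0.057, 0.998, 0.0, -0.0]
ft_force: [-0.0, -0.3, -0.2]
grip_width: 0.001
grasp_force: 0.0
```

apply_moves(
  rows=[
    {"x": 0,"y": 0,"z": 0.4,"ax": 0,"ay": 0,"az": 0,"gripper": 1},
    {"x": 0,"y": 0,"z": 0,"ax": 0,"ay": 0,"az": 0,"gripper": 1},
  ],
)

```text
clock: 15.95
position: [0.5671, 0.213, 0.1178]
ee_rot: [-0.057, 0.998, 0.0, -0.0]
ft_force: [-0.8, 0.1, -0.1]
grip_width: -0.002
grasp_force: 0.0
```

apply_moves(
  rows=[
    {"x": 0,"y": 0,"z": 0.4,"ax": 0,"ay": 0,"az": 0,"gripper": 1},
    {"x": 0,"y": 0,"z": 0,"ax": 0,"ay": 0,"az": 0,"gripper": 1},
  ],
)

```text
clock: 16.12
position: [0.5671, 0.2131, 0.1175]
ee_rot: [-0.057, 0.998, 0.0, -0.0]
ft_force: [0.3, -0.6, -0.3]
grip_width: 0.001
grasp_force: 0.0
```

apply_moves(
  rows=[
    {"x": 0,"y": 0,"z": 0.4,"ax": 0,"ay": 0,"az": 0,"gripper": 1},
    {"x": 0,"y": 0,"z": 0,"ax": 0,"ay": 0,"az": 0,"gripper": 1},
  ],
)

```text
clock: 16.28
position: [0.5671, 0.2131, 0.1171]
ee_rot: [-0.057, 0.998, 0.0, -0.0]
ft_force: [0.0, 0.1, -0.5]
grip_width: 0.002
grasp_force: 0.0
```

apply_moves(
  rows=[
    {"x": 0,"y": 0,"z": 0.4,"ax": 0,"ay": 0,"az": 0,"gripper": 1},
    {"x": 0,"y": 0,"z": 0,"ax": 0,"ay": 0,"az": 0,"gripper": 1},
  ],
)

```text
clock: 16.45
position: [0.5671, 0.213, 0.1166]
ee_rot: [-0.057, 0.998, 0.0, -0.0]
ft_force: [-0.0, 0.8, 0.3]
grip_width: 0.003
grasp_force: 0.0
```

apply_moves(
  rows=[
    {"x": 0,"y": 0,"z": 0.4,"ax": 0,"ay": 0,"az": 0,"gripper": 1},
    {"x": 0,"y": 0,"z": 0,"ax": 0,"ay": 0,"az": 0,"gripper": 1},
  ],
)

```text
clock: 16.62
position: [0.5671, 0.213, 0.1162]
ee_rot: [-0.057, 0.998, 0.0, -0.0]
ft_force: [-0.2, -0.5, 0.2]
grip_width: 0.002
grasp_force: 0.0
```

apply_moves(
  rows=[
    {"x": 0,"y": 0,"z": 0.4,"ax": 0,"ay": 0,"az": 0,"gripper": 1},
    {"x": 0,"y": 0,"z": 0,"ax": 0,"ay": 0,"az": 0,"gripper": 1},
  ],
)

```text
clock: 16.78
position: [0.5671, 0.2131, 0.1158]
ee_rot: [-0.057, 0.998, 0.0, -0.0]
ft_force: [0.3, -0.1, 0.1]
grip_width: -0.002
grasp_force: 0.0
```

apply_moves(
  rows=[
    {"x": 0,"y": 0,"z": 0.4,"ax": 0,"ay": 0,"az": 0,"gripper": 1},
    {"x": 0,"y": 0,"z": 0,"ax": 0,"ay": 0,"az": 0,"gripper": 1},
  ],
)

```text
clock: 16.95
position: [0.5671, 0.213, 0.1154]
ee_rot: [-0.057, 0.998, 0.0, -0.0]
ft_force: [-0.3, -0.1, 0.0]
grip_width: -0.001
grasp_force: 0.0
```

apply_moves(
  rows=[
    {"x": 0,"y": 0,"z": 0.4,"ax": 0,"ay": 0,"az": 0,"gripper": 1},
    {"x": 0,"y": 0,"z": 0,"ax": 0,"ay": 0,"az": 0,"gripper": 1},
  ],
)

```text
clock: 17.12
position: [0.5671, 0.2131, 0.115]
ee_rot: [-0.057, 0.998, 0.0, -0.0]
ft_force: [-0.0, -0.1, 0.3]
grip_width: 0.004
grasp_force: 0.0
```

```bash
python3 - <<'E'
from h import *
yaw=np.radians(6.6); ex=np.array([np.cos(yaw),np.sin(yaw)]); ey=np.array([-ex[1],ex[0]])
w=np.load('pics/wdrop.npy',allow_pickle=True).item()
g=cv2.cvtColor(w['color'],cv2.COLOR_RGB2GRAY).astype(int)
for r in(183,188,192,214): print(r,'L',g[r,215:240],'R',g[r,270:300])
n=snap('wrist'); g=cv2.cvtColor(n['color'],cv2.COLOR_RGB2GRAY).astype(int)
p=get_obs()['position']; print(p)
for z in(p[2]-.011,p[2],p[2]+.011): print('tip back edge proj',z,proj(n,[list((.5878-.011)*ex+.1465*ey)+[z]]))
for d in(.03,.035,.04): print(d,proj(n,[list(.5764*ex+y*ey)+[.145-d] for y in(.126,.166)]).round(1).tolist())
for q in (235,255,275): print(q,g[150:260,q])
E
```

```text
183 L [65 66 66 65 68 65 64 69 66 66 66 65 65 62 46 50 47 47 48 50 50 50 50 50
 54] R [54 53 51 54 55 55 55 55 51 52 52 52 55 67 64 67 62 63 65 65 64 65 62 59
 63 61 62 61 58 58]
188 L [56 56 56 58 55 55 56 56 57 58 59 59 63 70 73 75 75 75 76 76 80 78 78 81
 83] R [87 86 85 85 84 83 81 82 81 80 82 83 74 55 49 50 50 49 51 51 53 53 51 52
 53 52 49 50 61 82]
192 L [181 181 180 179 181 180 181 180 180 181 182 183 182 144  60  72  74  74
  76  79  79  80  79  80  82] R [ 89  88  88  88  85  84  81  80  84  82  77  70 117 188 181 181 178 179
 179 179 179 179 179 179 179 179 179 178 179 180]
214 L [184 186 188 185 186 186 186 186 187 186 186 187 187 186 175 163 157 159
 161 159 161 163 163 165 165] R [176 175 175 173 169 165 166 166 166 165 170 168 174 176 175 176 175 175
 175 176 177 176 176 176 175 176 176 175 175 175]
[0.56714399 0.21307063 0.11507859]
tip back edge proj 0.10407858754736594 [[255.84341291 216.46852024]]
tip back edge proj 0.11507858754736594 [[255.89313119 223.57091723]]
tip back edge proj 0.12607858754736595 [[255.94952866 231.63320539]]
0.03 [[218.7, 222.9], [291.3, 22
[... 738 characters left out ...]
127 125 124 126 125
 126 124 124 126 126 130  98  61  59  59  62  61  60  57  85  93  95  93
  92  94  93  93  93  94  91  92  90  93  92  92  97  75  14  10  10   9
  15  12  15  14  10  12  14   8  13  13   8  12  13  11  10  15  15  10
  11  13]
275 [146 147 151 107 100 101 103 104 101 101 101 101  99  99  99 102 102 105
 106 108 108 108 108 107 104 103 103 103 103  74  86  88  81  83  93  93
  88  84  87  88  84  84 116 119 116 118 116 118 116 117 115 116 117 117
 117 119 116 118 117 121  95  65  65  65  65  67  65  61  90  99 100  97
 100  98  98  98  98 100  94  90  92  89  83 175 197 195 190 186 184 183
 183 184 182 189 210  55   6  12  13  12  14  15  14  13  13  26  13  12
  12  22]
```

The picture numbers show the tips higher than assumed, with the shut finger edge at row 235 against 216 expected. That also explains the first failed grasp, so contact should come near TCP z of about 0.096.

apply_moves(
  rows=[
    {"x": 0,"y": 0,"z": 2,"ax": 0,"ay": 0,"az": 0,"gripper": 1},
    {"x": 0,"y": 0,"z": 2,"ax": 0,"ay": 0,"az": 0,"gripper": 1},
    {"x": 0,"y": 0,"z": 2,"ax": 0,"ay": 0,"az": 0,"gripper": 1},
    {"x": 0,"y": 0,"z": 2,"ax": 0,"ay": 0,"az": 0,"gripper": 1},
    {"x": 0,"y": 0,"z": 0,"ax": 0,"ay": 0,"az": 0,"gripper": 1},
  ],
)

```text
clock: 17.58
position: [0.5669, 0.213, 0.1065]
ee_rot: [-0.057, 0.998, -0.0, -0.0]
ft_force: [-0.8, -1.3, -0.1]
grip_width: -0.001
grasp_force: 0.0
```

apply_moves(
  rows=[
    {"x": 0,"y": 0,"z": 0.8,"ax": 0,"ay": 0,"az": 0,"gripper": 1},
    {"x": 0,"y": 0,"z": 0.8,"ax": 0,"ay": 0,"az": 0,"gripper": 1},
    {"x": 0,"y": 0,"z": 0.8,"ax": 0,"ay": 0,"az": 0,"gripper": 1},
    {"x": 0,"y": 0,"z": 0,"ax": 0,"ay": 0,"az": 0,"gripper": 1},
  ],
)

```text
clock: 17.92
position: [0.5671, 0.2131, 0.1046]
ee_rot: [-0.057, 0.998, 0.0, -0.0]
ft_force: [-0.3, 0.7, -0.1]
grip_width: 0.004
grasp_force: 0.0
```

```bash
python3 - <<'E'
from h import *
n=snap('wrist'); g=cv2.cvtColor(n['color'],cv2.COLOR_RGB2GRAY).astype(int); print(get_obs()['position'])
for q in (235,255,275): print(q,g[190:260,q])
E
```

```text
[0.56716405 0.21303963 0.10467096]
235 [ 88  85  83  86  87  83  76 126 128 128 126 126 125 125 125 125 126 126
 125 126 126 125 125 127 126 130 111  60  55  61  61  60  61  62  56  72
  93  93  92  92  93  94  92  93  91  92  91  90  93  93  93  93  93  95
 104  31   8  14  16  14  15  14  17  14  15  24  15  15  12  25]
255 [ 89  87  85  87  89  84  89 127 126 126 127 126 126 123 126 126 126 125
 125 125 125 126 125 126 126 131  98  58  56  60  61  61  62  61  57  81
  94  94  92  93  91  92  94  93  97  76  14  10  12  11  12  11  11  12
  12  15  12  13  12  13  11  14  13  12  10  13  15  12  15  11]
275 [ 91  84  86  87  87  84  87 120 121 120 119 119 121 118 120 120 119 119
 117 120 118 119 120 118 120 122  97  64  65  65  64  63  64  65  63  90
  99  98  99  98  98  99  98  98  99  95  90  91  92  92  93  93  91  92
 104  28  10  11  15  15  16  15  15  13  14  28  12  14  11  21]
```

apply_moves(
  rows=[
    {"x": 0,"y": 0,"z": 1,"ax": 0,"ay": 0,"az": 0,"gripper": 1},
    {"x": 0,"y": 0,"z": 1,"ax": 0,"ay": 0,"az": 0,"gripper": 1},
    {"x": 0,"y": 0,"z": 1,"ax": 0,"ay": 0,"az": 0,"gripper": 1},
    {"x": 0,"y": 0,"z": 1,"ax": 0,"ay": 0,"az": 0,"gripper": 1},
    {"x": 0,"y": 0,"z": 0,"ax": 0,"ay": 0,"az": 0,"gripper": 1},
  ],
)

```text
clock: 18.38
position: [0.567, 0.213, 0.1004]
ee_rot: [-0.057, 0.998, -0.0, -0.0]
ft_force: [0.5, 1.0, 0.1]
grip_width: -0.001
grasp_force: 0.0
```

apply_moves(
  rows=[
    {"x": 0,"y": 0,"z": 0.5,"ax": 0,"ay": 0,"az": 0,"gripper": 1},
    {"x": 0,"y": 0,"z": 0.5,"ax": 0,"ay": 0,"az": 0,"gripper": 1},
    {"x": 0,"y": 0,"z": 0,"ax": 0,"ay": 0,"az": 0,"gripper": 1},
  ],
)

```text
clock: 18.63
position: [0.5671, 0.2131, 0.0996]
ee_rot: [-0.057, 0.998, 0.0, -0.0]
ft_force: [0.2, 0.3, -0.5]
grip_width: -0.001
grasp_force: 0.0
```

apply_moves(
  rows=[
    {"x": 0,"y": 0,"z": 0.5,"ax": 0,"ay": 0,"az": 0,"gripper": 1},
    {"x": 0,"y": 0,"z": 0.5,"ax": 0,"ay": 0,"az": 0,"gripper": 1},
    {"x": 0,"y": 0,"z": 0,"ax": 0,"ay": 0,"az": 0,"gripper": 1},
  ],
)

```text
clock: 18.88
position: [0.5671, 0.2131, 0.0986]
ee_rot: [-0.057, 0.998, 0.0, -0.0]
ft_force: [0.6, 1.2, 0.8]
grip_width: -0.002
grasp_force: 0.0
```

apply_moves(
  rows=[
    {"x": 0,"y": 0,"z": 0.5,"ax": 0,"ay": 0,"az": 0,"gripper": 1},
    {"x": 0,"y": 0,"z": 0,"ax": 0,"ay": 0,"az": 0,"gripper": 1},
  ],
)

```text
clock: 19.05
position: [0.5671, 0.2131, 0.0981]
ee_rot: [-0.057, 0.998, 0.0, -0.0]
ft_force: [0.1, -0.1, 1.3]
grip_width: -0.002
grasp_force: 0.0
```

apply_moves(
  rows=[
    {"x": 0,"y": 0,"z": 0.4,"ax": 0,"ay": 0,"az": 0,"gripper": 1},
    {"x": 0,"y": 0,"z": 0,"ax": 0,"ay": 0,"az": 0,"gripper": 1},
  ],
)

```text
clock: 19.22
position: [0.5671, 0.2131, 0.0978]
ee_rot: [-0.057, 0.998, 0.0, -0.0]
ft_force: [-0.1, -0.7, 0.5]
grip_width: -0.001
grasp_force: 0.0
```

apply_moves(
  rows=[
    {"x": 0,"y": 0,"z": 0.4,"ax": 0,"ay": 0,"az": 0,"gripper": 1},
    {"x": 0,"y": 0,"z": 0,"ax": 0,"ay": 0,"az": 0,"gripper": 1},
  ],
)

```text
clock: 19.38
position: [0.5671, 0.2131, 0.0973]
ee_rot: [-0.057, 0.998, 0.0, -0.0]
ft_force: [-0.1, 0.2, 0.1]
grip_width: 0.001
grasp_force: 0.0
```

apply_moves(
  rows=[
    {"x": 0,"y": 0,"z": 0.4,"ax": 0,"ay": 0,"az": 0,"gripper": 1},
    {"x": 0,"y": 0,"z": 0,"ax": 0,"ay": 0,"az": 0,"gripper": 1},
  ],
)

```text
clock: 19.55
position: [0.5672, 0.2131, 0.097]
ee_rot: [-0.057, 0.998, 0.0, 0.0]
ft_force: [0.8, 0.3, 1.0]
grip_width: 0.001
grasp_force: 0.1
```

apply_moves(
  rows=[
    {"x": 0,"y": 0,"z": 0.4,"ax": 0,"ay": 0,"az": 0,"gripper": 1},
    {"x": 0,"y": 0,"z": 0,"ax": 0,"ay": 0,"az": 0,"gripper": 1},
  ],
)

```text
clock: 19.72
position: [0.5672, 0.2131, 0.0968]
ee_rot: [-0.057, 0.998, 0.0, 0.0]
ft_force: [-1.2, 0.4, 2.3]
grip_width: 0.001
grasp_force: 1.4
```

apply_moves(
  rows=[
    {"x": 0,"y": 0,"z": 0.3,"ax": 0,"ay": 0,"az": 0,"gripper": 1},
    {"x": 0,"y": 0,"z": 0,"ax": 0,"ay": 0,"az": 0,"gripper": 1},
  ],
)

```text
clock: 19.88
position: [0.5672, 0.2131, 0.0967]
ee_rot: [-0.057, 0.998, 0.0, 0.0]
ft_force: [-1.9, -1.2, 5.3]
grip_width: 0.003
grasp_force: 2.5
```

apply_moves(
  rows=[
    {"x": 0,"y": 0,"z": 0.3,"ax": 0,"ay": 0,"az": 0,"gripper": 1},
    {"x": 0,"y": 0,"z": 0,"ax": 0,"ay": 0,"az": 0,"gripper": 1},
  ],
)

```text
clock: 20.05
position: [0.5672, 0.2132, 0.0965]
ee_rot: [-0.057, 0.998, 0.0, 0.0]
ft_force: [-2.5, -0.3, 5.4]
grip_width: 0.001
grasp_force: 3.2
```

apply_moves(
  rows=[
    {"x": 0,"y": 0,"z": 0.3,"ax": 0,"ay": 0,"az": 0,"gripper": 1},
    {"x": 0,"y": 0,"z": 0,"ax": 0,"ay": 0,"az": 0,"gripper": 1},
  ],
)

```text
clock: 20.22
position: [0.5673, 0.2132, 0.0964]
ee_rot: [-0.057, 0.998, 0.0, 0.0]
ft_force: [-2.3, -0.8, 7.4]
grip_width: 0.0
grasp_force: 4.1
```

apply_moves(
  rows=[
    {"x": 0,"y": 0,"z": 0.3,"ax": 0,"ay": 0,"az": 0,"gripper": 1},
    {"x": 0,"y": 0,"z": 0,"ax": 0,"ay": 0,"az": 0,"gripper": 1},
  ],
)

```text
clock: 20.38
position: [0.5673, 0.2132, 0.0964]
ee_rot: [-0.057, 0.998, 0.0, 0.0]
ft_force: [-4.9, -1.9, 9.9]
grip_width: -0.002
grasp_force: 4.9
```

apply_moves(
  rows=[
    {"x": 0,"y": 0,"z": 0.3,"ax": 0,"ay": 0,"az": 0,"gripper": 1},
    {"x": 0,"y": 0,"z": 0,"ax": 0,"ay": 0,"az": 0,"gripper": 1},
  ],
)

```text
clock: 20.55
position: [0.5674, 0.2133, 0.0963]
ee_rot: [-0.057, 0.998, 0.0, 0.0]
ft_force: [-4.8, -0.7, 11.2]
grip_width: 0.002
grasp_force: 5.7
```

apply_moves(
  rows=[
    {"x": 0.2,"y": 0,"z": 0.3,"ax": 0,"ay": 0,"az": 0,"gripper": 1},
    {"x": 0,"y": 0,"z": 0,"ax": 0,"ay": 0,"az": 0,"gripper": 1},
  ],
)

```text
clock: 20.72
position: [0.5673, 0.2133, 0.0961]
ee_rot: [-0.057, 0.998, 0.0, 0.0]
ft_force: [-4.1, -1.8, 11.8]
grip_width: 0.002
grasp_force: 6.0
```

apply_moves(
  rows=[
    {"x": 0.2,"y": 0,"z": 0.3,"ax": 0,"ay": 0,"az": 0,"gripper": 1},
    {"x": 0,"y": 0,"z": 0,"ax": 0,"ay": 0,"az": 0,"gripper": 1},
  ],
)

```text
clock: 20.88
position: [0.5672, 0.2133, 0.096]
ee_rot: [-0.057, 0.998, 0.001, 0.001]
ft_force: [-3.8, -1.0, 12.9]
grip_width: 0.003
grasp_force: 6.5
```

apply_moves(
  rows=[
    {"x": 0.2,"y": 0,"z": 0.3,"ax": 0,"ay": 0,"az": 0,"gripper": 1},
    {"x": 0,"y": 0,"z": 0,"ax": 0,"ay": 0,"az": 0,"gripper": 1},
  ],
)

```text
clock: 21.05
position: [0.5673, 0.2134, 0.0959]
ee_rot: [-0.057, 0.998, 0.001, 0.001]
ft_force: [-4.4, -1.4, 14.0]
grip_width: 0.002
grasp_force: 7.0
```

apply_moves(
  rows=[
    {"x": 0.2,"y": 0,"z": 0.3,"ax": 0,"ay": 0,"az": 0,"gripper": 1},
    {"x": 0,"y": 0,"z": 0,"ax": 0,"ay": 0,"az": 0,"gripper": 1},
  ],
)

```text
clock: 21.22
position: [0.5673, 0.2133, 0.0958]
ee_rot: [-0.057, 0.998, 0.001, 0.001]
ft_force: [-3.4, -1.6, 15.0]
grip_width: -0.001
grasp_force: 7.5
```

apply_moves(
  rows=[
    {"x": 0.2,"y": 0,"z": 0.3,"ax": 0,"ay": 0,"az": 0,"gripper": 1},
    {"x": 0,"y": 0,"z": 0,"ax": 0,"ay": 0,"az": 0,"gripper": 1},
  ],
)

```text
clock: 21.38
position: [0.5672, 0.2134, 0.0957]
ee_rot: [-0.057, 0.998, 0.001, 0.001]
ft_force: [-3.7, -1.0, 16.6]
grip_width: 0.001
grasp_force: 8.0
```

apply_moves(
  rows=[
    {"x": 0.2,"y": 0,"z": 0.2,"ax": 0,"ay": 0,"az": 0,"gripper": 1},
    {"x": 0,"y": 0,"z": 0,"ax": 0,"ay": 0,"az": 0,"gripper": 1},
  ],
)

```text
clock: 21.55
position: [0.5672, 0.2134, 0.0957]
ee_rot: [-0.057, 0.998, 0.001, 0.002]
ft_force: [-3.7, -1.8, 17.7]
grip_width: -0.004
grasp_force: 8.5
```

apply_moves(
  rows=[
    {"x": 0.2,"y": 0,"z": 0.3,"ax": 0,"ay": 0,"az": 0,"gripper": 1},
    {"x": 0,"y": 0,"z": 0,"ax": 0,"ay": 0,"az": 0,"gripper": 1},
    {"x": 0,"y": 0,"z": 0,"ax": 0,"ay": 0,"az": 0,"gripper": 1},
  ],
)

```text
clock: 21.8
position: [0.5672, 0.2134, 0.0956]
ee_rot: [-0.057, 0.998, 0.001, 0.002]
ft_force: [-3.0, -1.8, 18.0]
grip_width: 0.003
grasp_force: 8.9
```

apply_moves(
  rows=[
    {"x": 0.1,"y": 0,"z": 0.2,"ax": 0,"ay": 0,"az": 0,"gripper": 1},
    {"x": 0,"y": 0,"z": 0,"ax": 0,"ay": 0,"az": 0,"gripper": 1},
    {"x": 0,"y": 0,"z": 0,"ax": 0,"ay": 0,"az": 0,"gripper": 1},
  ],
)

```text
clock: 22.05
position: [0.5673, 0.2134, 0.0956]
ee_rot: [-0.057, 0.998, 0.001, 0.002]
ft_force: [-3.9, -2.5, 18.9]
grip_width: -0.002
grasp_force: 9.6
```

apply_moves(
  rows=[
    {"x": 0,"y": 0,"z": -0.5,"ax": 0,"ay": 0,"az": 0,"gripper": 1},
    {"x": 0,"y": 0,"z": -0.5,"ax": 0,"ay": 0,"az": 0,"gripper": 1},
    {"x": 0,"y": 0,"z": -1,"ax": 0,"ay": 0,"az": 0,"gripper": 1},
    {"x": 0,"y": 0,"z": -1,"ax": 0,"ay": 0,"az": 0,"gripper": 1},
    {"x": 0,"y": 0,"z": -2,"ax": 0,"ay": 0,"az": 0,"gripper": 1},
  ],
)

```text
clock: 22.47
position: [0.5652, 0.2127, 0.0974]
ee_rot: [-0.057, 0.998, -0.0, -0.001]
ft_force: [0.4, -0.5, 0.2]
grip_width: 0.003
grasp_force: 0.0
```

apply_moves(
  rows=[
    {"x": 0,"y": 0,"z": -10,"ax": 0,"ay": 0,"az": 0,"gripper": 1},
    {"x": 0,"y": 0,"z": -20,"ax": 0,"ay": 0,"az": 0,"gripper": 1},
    {"x": 0,"y": 0,"z": -20,"ax": 0,"ay": 0,"az": 0,"gripper": 1},
    {"x": 0,"y": 0,"z": -10,"ax": 0,"ay": 0,"az": 0,"gripper": 1},
    {"x": 0,"y": 0,"z": 0,"ax": 0,"ay": 0,"az": 0,"gripper": 1},
  ],
)

```text
clock: 22.88
position: [0.567, 0.2133, 0.1607]
ee_rot: [-0.057, 0.998, 0.001, 0.002]
ft_force: [-0.2, 0.0, 0.1]
grip_width: 0.0
grasp_force: 0.0
```

```bash
python3 - <<'E'
from h import *
yaw=np.radians(6.6); ex=np.array([np.cos(yaw),np.sin(yaw)]); ey=np.array([-ex[1],ex[0]])
w=snap('wrist'); o=get_obs(); print(o['position'],o['ft_force'])
g=cv2.cvtColor(w['color'],cv2.COLOR_RGB2GRAY).astype(int)
print('board top back/front',proj(w,[list(X*ex+.146*ey)+[.095] for X in(.5640,.5762)]).round(1).tolist())
for d in(.03,.035,.038,.04): print(d,proj(w,[list(.5764*ex+y*ey)+[.145-d] for y in(.126,.166)]).round(1).tolist())
for q in(180,235,255,275,320): print(q,g[150:200,q])
print(g[190,215:295])
E
```

```text
[0.56619069 0.2131297  0.15887731] [ 0.290282    0.52222473 -0.57101863]
board top back/front [[254.4, 174.3], [254.5, 190.0]]
0.03 [[225.7, 198.2], [283.2, 198.1]]
0.035 [[226.4, 196.1], [282.6, 196.0]]
0.038 [[226.8, 194.9], [282.2, 194.8]]
0.04 [[227.0, 194.1], [281.9, 194.0]]
180 [132 133 130 123 121 151 163 164 165 163 161 161 160 160 162 170 121  84
  82  85  90  85  84  87  73 147 156 153 151 152 152 151 150 150 148 150
 148 149 147 196 207 113  78  83  89  92  90  66 203 230]
235 [102 101 101  99 100 101 103 107 108 108 106 105 103 104 102 109  80  82
  83  84  92  88  85  83  89 127 128 125 125 124 125 125 124 126 125 127
 124 126 127 134  79  53  57  54  61  86  85  86  87  85]
255 [101 101  99  98 101 103 107 106 108 107 107 106 105 104 103 108  75  84
  83  85  94  88  87  86  92 126 127 125 125 125 127 125 125 126 125 124
 124 126 126 133  81  61  57  59  65  93  94  92  95  92]
275 [102 100  98  99 101 102 106 108 111 107 105 107 106 102 103 106  72  85
  83  86  92  90  88  85  81 113 115 114 114 114 115 113 115 113 114 115
 115 112 115 120  68  62  65  64  76  96  97  92  91  84]
320 [219 218 217 216 219 222 224 226 226 227 236 176 135 141 140 140  86  87
  89  93  93  83  81  67 152 238 235 231 231 231 231 231 230 230 230 231
 230 231 234 246 122  71  76  79  75  78  75 105 219 216]
[ 96  96  95  94  94  94  93  94  95  95  94  93  94  92  86  77  80  79
  79  79  79  78  79  80  80  81  84  82  84  84  82  85  84  84  83  83
  81  82  80  81  81  85  83  85  85  83  85  83  85  84  84  78  66  71
  71  71  70  66  70  70  68  66  65  63  65  64  68  74  80  78  76  87
 110 110 100  74  79  79  75  86]
```

```bash
python3 -c "
from workcell import *
print(hand_in())"
```

```text
the job is handed in; nothing more can be done
None
```

The job is handed in. The wedge stands thin end down against the board, foot about 38 mm deep, driven with about 18–19 N and let go. The last wrist-camera readings put the board upright. The wedge-to-board force could not be measured directly, and the hand-in returned no verdict.

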